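# Salt and pepper from behind the syrup bottles

### The job

The salt and pepper are stuck at the back of the compartment rack, behind the two sticky syrup bottles: first stand both bottles over on the chopping board, then take the salt and the pepper out and stand them in the two wells of the cruet stand on the place mat, and only then put the bottles back in the rack, each in the front compartment made for it (the wider one for the stout bottle, the narrower one for the slim bottle). Leave the spice jar where it stands in the rack, keep everything upright, and set things down rather than dropping them.

Things in the scene. Friction and masses are not known exactly. Their poses are not given: they have to be found in the camera images.
- rack: Brown wooden rack, fixed, 170x185 mm (mm below). Origin: centre of underside; z up, -x its front. Floor at z 8. Front bays x -78..6: narrow (slim bottle) y 11.5..85.5, centre (-36, 48.5); wide (stout bottle) y -85.5..5.5, centre (-36, -40). Rear bays 58x47 centred at x 49, y -53, 0, 53, for salt, pepper, spice jar in any order. Tops at z: front and rear wall 30, ends 38, dividers 27.
- slim_bottle: Slim dark brown syrup bottle, blue cap, 240 mm tall, 0.42 kg, round: body 58 mm across, narrowing from 150 mm up to a straight neck 30 mm across from 184 to 218 mm, cap above it 38 mm across. Origin: centre of its underside; z up. Starts in the narrow front bay of the rack. Rigid, cap tight; grasp by the neck from above.
- stout_bottle: Stout dark brown syrup bottle, brown cap, 183 mm tall, 0.55 kg; oval body 64 mm along its own x, 75 mm along its own y up to about 100 mm, then narrowing to a round cap 38 mm across from 161 to 183 mm. Origin: centre of its underside; z up. Starts in the wide front bay of the rack, its x along the rack's x. Rigid, cap tight; grasp by the cap from above.
- salt: White salt shaker with a light top, waisted, 42 mm across, 88 mm tall, 0.16 kg. Origin: centre of its underside; z up. Starts in one of the three rear compartments of the rack. Grasp about 58 mm above its underside.
- pepper: Pepper shaker, same shape as the salt (42 mm across, 88 mm tall, 0.16 kg), with a dark brown body and a light top. Origin: centre of its underside; z up. Starts in one of the three rear compartments of the rack. Grasp about 58 mm above its underside.
- spice_jar: Straight round spice jar with a label and a golden lid, 42 mm across, 106 mm tall. Origin: centre of its underside. Stands in the remaining rear compartment of the rack and stays there.
- board: Light wooden chopping board lying flat, fixed, 270 mm (its x) by 180 mm (its y), 16 mm thick; a fine line runs round its edge. Origin: centre of its underside, on the worktop; z up.
- cruet: Dark wooden cruet stand on the place mat, fixed, 75 mm (its x) by 150 mm (its y), 24 mm high; brass post and ring in the middle (top at 92 mm). Origin: centre of its underside, 2 mm above the worktop; z up. Two round wells, 58 mm across, centred at x 0, y +37 and -37 mm, their floor 12 mm above the origin. Either shaker may stand in either well.
Things that resemble listed ones, but are neither listed nor needed, are in the scene too. What is shaped like the pepper but orange or purple is not meant.

How it is judged (in metres and radians):
On the way, in this order (a step that is already met when the one before it is completed fails the run):
1. both bottles stand released and upright on the chopping board while salt and pepper are still in the rear row of the rack (x of slim_bottle in the frame of board between -0.13 and 0.13 m and y of slim_bottle in the frame of board between -0.085 and 0.085 m and z of slim_bottle in the frame of board between 0.012 and 0.021 m and angle between each of slim_bottle, stout_bottle, salt, pepper's own z axis and vertical below 0.15 rad and contact force between each of slim_bottle, stout_bottle and the fingers below 0.3 N and linear speed of each of slim_bottle, stout_bottle below 0.03 m/s and x of stout_bottle in the frame of board between -0.13 and 0.13 m and y of stout_bottle in the frame of board between -0.085 and 0.085 m and z of stout_bottle in the frame of board between 0.012 and 0.021 m and x of salt in the frame of rack between 0.019 and 0.079 m and y of salt in the frame of rack between -0.08 and 0.08 m and z of salt in the frame of rack between 0.003 and 0.014 m and x of pepper in the frame of rack between 0.019 and 0.079 m and y of pepper in the frame of rack between -0.08 and 0.08 m and z of pepper in the frame of rack between 0.003 and 0.014 m), for 0.2 s.
2. salt and pepper stand released in the two wells of the cruet stand while both bottles are still on the board ((((x of salt in the frame of cruet between -0.012 and 0.012 m and y of salt in the frame of cruet between 0.025 and 0.049 m and z of salt in the frame of cruet between 0.007 and 0.017 m and angle between salt's own z axis and vertical below 0.15 rad) and (x of pepper in the frame of cruet between -0.012 and 0.012 m and y of pepper in the frame of cruet between -0.049 and -0.025 m and z of pepper in the frame of cruet between 0.007 and 0.017 m and angle between pepper's own z axis and vertical below 0.15 rad)) or ((x of salt in the frame of cruet between -0.012 and 0.012 m and y of salt in the frame of cruet between -0.049 and -0.025 m and z of salt in the frame of cruet between 0.007 and 0.017 m and angle between salt's own z axis and vertical below 0.15 rad) and (x of pepper in the frame of cruet between -0.012 and 0.012 m and y of pepper in the frame of cruet between 0.025 and 0.049 m and z of pepper in the frame of cruet between 0.007 and 0.017 m and angle between pepper's own z axis and vertical below 0.15 rad))) and contact force between each of salt, pepper and the fingers below 0.3 N and linear speed of each of salt, pepper below 0.03 m/s and x of slim_bottle in the frame of board between -0.13 and 0.13 m and y of slim_bottle in the frame of board between -0.085 and 0.085 m and z of slim_bottle in the frame of board between 0.012 and 0.021 m and angle between each of slim_bottle, stout_bottle's own z axis and vertical below 0.15 rad and x of stout_bottle in the frame of board between -0.13 and 0.13 m and y of stout_bottle in the frame of board between -0.085 and 0.085 m and z of stout_bottle in the frame of board between 0.012 and 0.021 m), for 0.2 s.
At the end, for the whole second after the job is handed in: Each bottle stands on the floor of its own front compartment (12 to 16 mm of its centre: anywhere inside), salt and pepper one in each cruet well (12 mm of its centre, on its floor), the spice jar within 12 mm of its start; all upright within 0.15 rad and at rest ((((x of salt in the frame of cruet between -0.012 and 0.012 m and y of salt in the frame of cruet between 0.025 and 0.049 m and z of salt in the frame of cruet between 0.007 and 0.017 m and angle between salt's own z axis and vertical below 0.15 rad) and (x of pepper in the frame of cruet between -0.012 and 0.012 m and y of pepper in the frame of cruet between -0.049 and -0.025 m and z of pepper in the frame of cruet between 0.007 and 0.017 m and angle between pepper's own z axis and vertical below 0.15 rad)) or ((x of salt in the frame of cruet between -0.012 and 0.012 m and y of salt in the frame of cruet between -0.049 and -0.025 m and z of salt in the frame of cruet between 0.007 and 0.017 m and angle between salt's own z axis and vertical below 0.15 rad) and (x of pepper in the frame of cruet between -0.012 and 0.012 m and y of pepper in the frame of cruet between 0.025 and 0.049 m and z of pepper in the frame of cruet between 0.007 and 0.017 m and angle between pepper's own z axis and vertical below 0.15 rad))) and x of slim_bottle in the frame of rack between -0.052 and -0.02 m and y of slim_bottle in the frame of rack between 0.0365 and 0.0605 m and z of slim_bottle in the frame of rack between 0.003 and 0.014 m and angle between each of slim_bottle, stout_bottle, spice_jar's own z axis and vertical below 0.15 rad and x of stout_bottle in the frame of rack between -0.052 and -0.02 m and y of stout_bottle in the frame of rack between -0.053 and -0.027 m and z of stout_bottle in the frame of rack between 0.003 and 0.014 m and distance of spice_jar from where it was at the start of the episode below 0.012 m and linear speed of each of slim_bottle, stout_bottle, salt, pepper, spice_jar below 0.03 m/s); the robot touches nothing.
It fails at once if a bottle, a shaker or the spice jar is tipped over (angle between any of slim_bottle, stout_bottle, salt, pepper, spice_jar's own z axis and vertical above 0.6 rad).
It fails at once if a bottle or a shaker is dropped (falls free at over 0.8 m/s, a fall of more than 3 cm) ((linear speed of slim_bottle above 0.8 m/s and contact force between slim_bottle and the fingers below 0.05 N) or (linear speed of stout_bottle above 0.8 m/s and contact force between stout_bottle and the fingers below 0.05 N) or (linear speed of salt above 0.8 m/s and contact force between salt and the fingers below 0.05 N) or (linear speed of pepper above 0.8 m/s and contact force between pepper and the fingers below 0.05 N)).
It fails at once if the spice jar is taken out of its compartment (distance of spice_jar from where it was at the start of the episode above 0.035 m).
It also fails if it takes over 138 s, if anything falls off the work surface, if the arm or the gripper's body presses on something with over 40 N, if the wrist force passes 120 N, or if a joint passes its speed limit or range.

### The arm

A 7-joint arm with a two-finger parallel gripper is mounted at the origin on the work surface; the furniture and walls round the work are solid. World frame = base frame: x ahead of the robot, y to its left, z up, the work surface at z = 0. Lengths are in mm, angles in rad, forces in N, time in s.
With the tool pointing down it reaches from about 400 to 875 mm from the base axis. Payload 4.4 kg.
Tool frame: the origin (TCP) lies midway between the tips of the shut fingers; the grasp point (between the pads) lies 19 mm behind it; z points along the fingers, y is the line along which they close (so a half turn about z gives the same grasp; the last joint's range is limited). The gripper opens to 85 mm and grips with 20 to 120 N. Pads are 22 mm wide; open, the fingers measure 114 mm over their backs; the gripper's body (76 mm by 85 mm) begins 54 mm behind the grasp point. The pads swing forward as they close: fully open they stand 13 mm farther back than shut.
Start: joints at [1.261, 0.628, 0.038, 1.517, -0.027, 0.996, -0.02], TCP at [156.932, -630.785, 231.313] pointing down, gripper open.
Joint ranges: [-3.06, 3.06], [-0.37, 2.12], [-1.25, 1.32], [0.18, 2.47], [-1.1, 4.24], [0.23, 1.98], [-2.94, 2.94]. Speed limits (rad/s): [2.57, 2.57, 3.14, 3.14, 3.14, 3.14, 3.14].

### API

Orientations are given as [roll, pitch, yaw] about the fixed x, y, z axes, in that order (R = Rz(yaw) Ry(pitch) Rx(roll)).
In Python, from cell import readout, optics, order gives the robot as it stands.
- The arm moves only by the shell command python3 -m jog 'ROWS'. ROWS is a JSON object of lists of equal length, an entry for each row: "claw": the opening, from 0 (shut) to 1 (fully open); "xyz": the shift along the tool's x, y, z each as a share of 0.1 m, from -1 to 1, a list of three; "twist": the turn, a rotation vector about the tool's x, y, z each as a share of 180 degrees, from -1 to 1, a list of three. A call has 1 to 12 rows; each row shifts and turns the commanded pose from where the row before left it, along the tool's axes as they then stand; what a row does not reach is not made up. A row lasts 1/8 s, in which the tool goes at most 62.5 mm and 10.7 degrees, less where a joint would pass 70% of its speed; a pose out of reach is approached as far as the arm can. A call with a number of a shift or a turn outside -1 to 1 is refused whole. A call with a gripper value outside its range is refused whole. The fingers move at their own pace and stop on an object; the grip force is fixed at half the most. Time passes only in rows, so rows that do not move let the fingers close. It gives the time, the measured TCP pose, the force, the opening and the grip force at its end, in the units of the state.
- readout.read_state(): the state, without advancing time (a new reading comes with each control period).
- optics.get_image(name): name is "side" or "top" or "wrist"; returns a dict with "color" (480x640x3 uint8, red, green, blue), "fovy" (degrees; the focal length in pixels is half the picture's height over the tangent of half this angle, whatever the lens; pixels are square), "cx", "cy" (the principal point, pixels), "view" (4x4, takes a point from world to camera coordinates). Camera axes: x right, y up, looking along -z (the intrinsics and any distortion apply to the point x, -y, -z); pixel columns grow to the right and rows downward; lengths in mm; the calibration is good to about 2 mm. A picture is of the moment at which its call begins. There is no depth.
- order.finish_job(): hands the job in; it is judged then, once.
Trained networks look in the newest picture that a camera, given by its name, has taken for a name from the list of things; names that differ only in an ending like _2 or _b are one class to them, and where a whole thing is asked for, a point or a joint stands for the part that bears it (a point fixed in the world has none). Each returns a list of dicts, best first, with "score" (0 to 1); they miss things now and then, are a little off and sometimes report something else, mostly with a low value. They report only what shows in the picture. A call takes as long as a camera call. They do not tell look-alikes from the thing itself.
- optics.boxes_of(camera, label): "rect" ([left, top, width, height] in pixels, round what is visible of it).
The state is a dict: "clock": time; "qpos": joint angles; "qd": joint speeds; "tau": joint torques, N m; "eef_pos": TCP position; "tool_rot": TCP orientation; "force": force on the tool from outside, world axes, zero at the start; "torque": the same for the moment, N m; "width": finger opening in mm; "gripper_force": force on a finger pad.
Only numpy, scipy, OpenCV 4.12 (cv2) and the standard library are available. Lean on these libraries where they do the work, as an engineer would, in place of code of your own. Each camera call takes 0.05 s, during which the arm holds its last target. There are 200 camera calls.

## Working session

There is one attempt and no reset: what is moved stays moved. The work goes in short steps, Python scripts to look and compute and a shell command to move; the robot and the scene stay as the last step left them, time stands still between calls to the robot, and variables do not carry over. Pictures are saved under pics/ and viewed, at most 14 in all, crops included, and the job is handed in when it is done.

```bash
ls; mkdir -p pics
cat > h.py <<'E'
import numpy as np,cv2
from cell import readout,optics,order
def shot(n,f=None):
    im=optics.get_image(n)
    if f: cv2.imwrite('pics/'+f+'.png',im['color'][:,:,::-1])
    return im
def K(im):
    f=240/np.tan(np.radians(im['fovy'])/2); return f,im['cx'],im['cy']
def ray(im,u,v):
    f,cx,cy=K(im);V=np.array(im['view']);R=V[:3,:3];t=V[:3,3]
    return -R.T@t, R.T@np.array([(u-cx)/f,-(v-cy)/f,-1])
def atz(im,u,v,z):
    o,d=ray(im,u,v);return o+d*(z-o[2])/d[2]
def proj(im,p):
    f,cx,cy=K(im);V=np.array(im['view']);q=V[:3,:3]@np.array(p)+V[:3,3]
    return cx-f*q[0]/q[2],cy+f*q[1]/q[2]
E
python3 - <<'E'
from h import *
s=readout.read_state();print({k:np.round(v,3).tolist() for k,v in s.items()})
for n in['side','top','wrist']:
    im=shot(n,n+'0');print(n,im['fovy'],im['cx'],im['cy'],np.round(im['view'],3).tolist(),[k for k in im])
    for l in['rack','slim_bottle','stout_bottle','salt','pepper','spice_jar','board','cruet']:
        print(l,[(round(b['score'],2),np.round(b['rect']).tolist()) for b in optics.boxes_of(n,l)][:3])
E
```

```text
pics
{'clock': 0.0, 'qpos': [1.261, 0.629, 0.038, 1.518, -0.027, 0.996, -0.02], 'qd': [-0.001, 0.002, -0.0, -0.0, -0.002, -0.0, 0.001], 'tau': [-0.0, -56.341, 1.226, -19.345, 0.011, 0.01, 0.0], 'eef_pos': [156.736, -630.16, 230.383], 'tool_rot': [-3.14, 0.0, 0.244], 'force': [-0.838, -0.345, 0.419], 'torque': [-0.026, -0.034, 0.014], 'gripper_force': 0.0, 'width': 85.127}
side 42.37132226786944 335.3757016480449 237.60188244832784 [[0.998, 0.054, -0.01, -554.799], [-0.029, 0.672, 0.74, -19.563], [0.047, -0.738, 0.673, -1527.338], [0.0, 0.0, 0.0, 1.0]] ['color', 'fovy', 'cx', 'cy', 'view']
rack [(0.77, [236.0, 310.0, 114.0, 94.0])]
slim_bottle [(0.97, [260.0, 237.0, 39.0, 99.0])]
stout_bottle [(0.59, [248.0, 295.0, 42.0, 80.0])]
salt [(0.73, [314.0, 309.0, 24.0, 36.0]), (0.31, [273.0, 148.0, 110.0, 55.0])]
pepper [(0.82, [367.0, 338.0, 26.0, 39.0]), (0.68, [307.0, 327.0, 19.0, 36.0]), (0.63, [372.0, 295.0, 17.0, 42.0])]
spice_jar [(0.83, [295.0, 339.0, 26.0, 48.0])]
board [(0.65, [272.0, 150.0, 111.0, 52.0])]
cruet [(0.64, [304.0, 226.0, 41.0, 53.0])]
top 54.84572416673445 318.3239662
[... 264 characters left out ...]
46.0, 32.0])]
stout_bottle [(0.65, [449.0, 273.0, 53.0, 33.0])]
salt [(0.74, [151.0, 207.0, 99.0, 120.0])]
pepper [(0.92, [414.0, 188.0, 19.0, 27.0]), (0.89, [451.0, 187.0, 23.0, 24.0]), (0.56, [448.0, 243.0, 26.0, 20.0])]
spice_jar [(0.6, [471.0, 242.0, 34.0, 26.0])]
board [(0.88, [151.0, 206.0, 101.0, 121.0])]
cruet [(0.72, [299.0, 236.0, 70.0, 45.0]), (0.56, [411.0, 228.0, 86.0, 93.0])]
wrist 64.84081818568751 313.78472321003335 242.06943500599417 [[0.242, -0.97, 0.001, -650.232], [0.929, 0.231, -0.29, 37.968], [0.281, 0.071, 0.957, -377.923], [0.0, 0.0, 0.0, 1.0]] ['color', 'fovy', 'cx', 'cy', 'view']
rack []
slim_bottle []
stout_bottle []
salt []
pepper []
spice_jar []
board []
cruet []
```

View pics/side0.png

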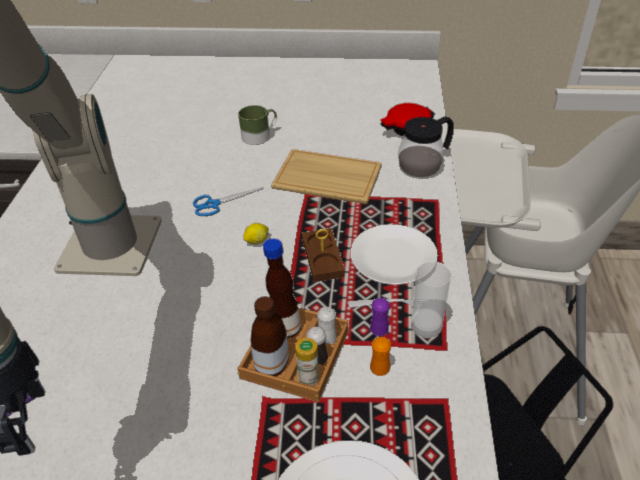

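View pics/top0.png

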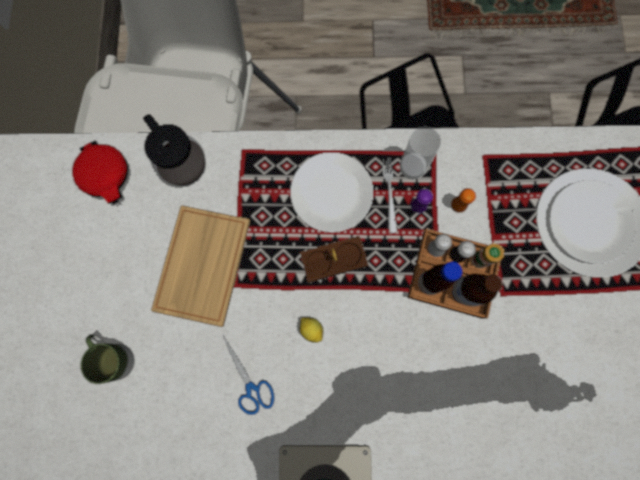

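The side view shows the rack at (295,355), with salt (327,325), pepper (317,343) and spice jar (307,362) in the rear row. The cruet is at (323,253) and the board at (327,175). I'll enlarge crops to find corners.

Run:
```python
import cv2,numpy as np
s=cv2.imread('pics/side0.png');t=cv2.imread('pics/top0.png')
def c(i,x,y,w,h,k): return cv2.resize(i[y:y+h,x:x+w],None,fx=k,fy=k,interpolation=cv2.INTER_CUBIC)
a=c(s,230,225,133,200,3);b=c(t,390,175,133,150,3)
o=np.zeros((600,798,3),np.uint8);o[:,:399]=a;o[:450,399:]=b;cv2.imwrite('pics/c1.png',o)
a=c(s,262,140,133,150,3);b=c(t,140,195,133,140,3);d=c(t,290,225,100,50,4)
o=np.zeros((600,800,3),np.uint8);o[:450,:399]=a;o[:420,399:798]=b;o[:200][:0];cv2.imwrite('pics/c2.png',o)
cv2.imwrite('pics/c3.png',cv2.resize(t[225:290,290:380],None,fx=6,fy=6,interpolation=cv2.INTER_CUBIC))
```

```text
(no output)
```

View pics/c1.png

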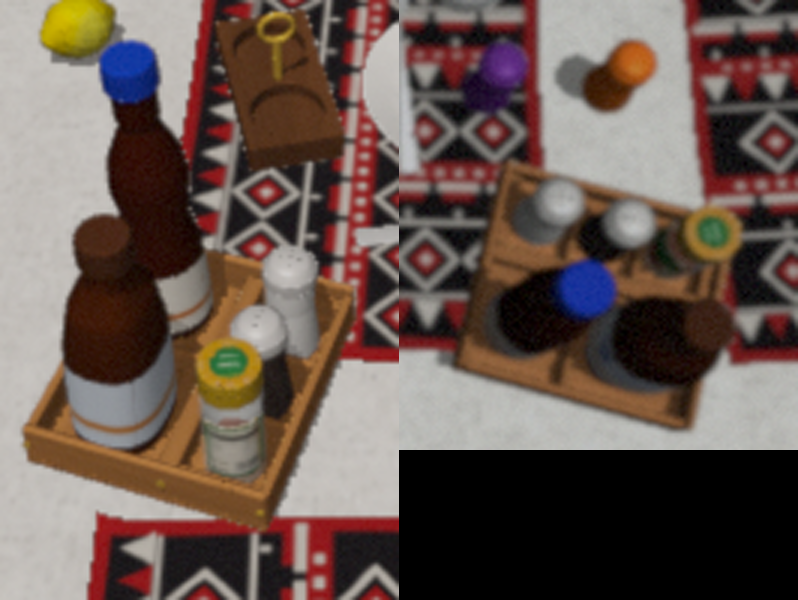

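View pics/c2.png

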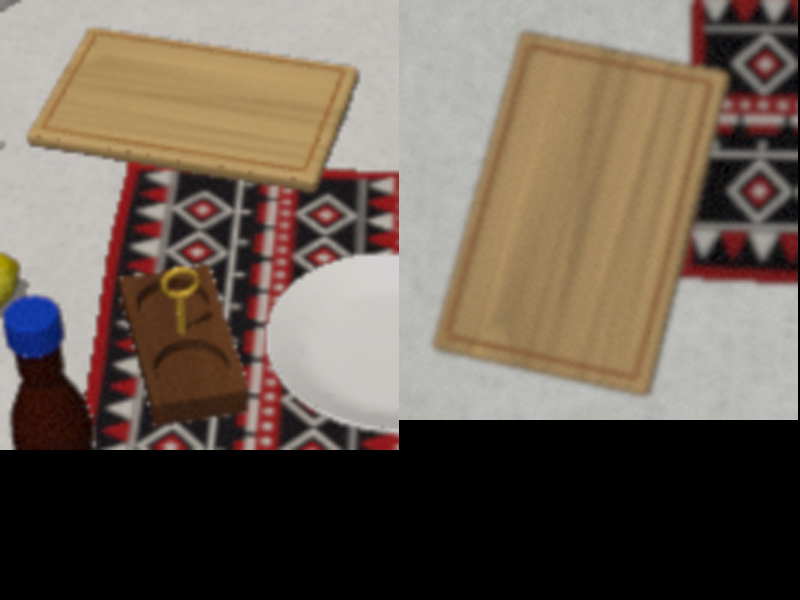

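View pics/c3.png

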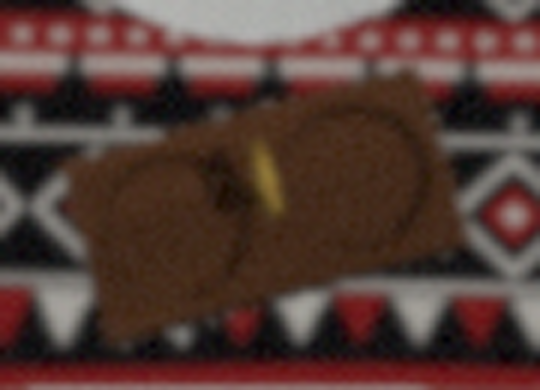

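```bash
cat > fit.py <<'E'
from h import *
from scipy.optimize import least_squares
S=optics.get_image('side');T=optics.get_image('top')
def fit(name,L,obs,x0):
    # obs: (cam, corner xyz, uv)
    def r(p,o=obs):
        c,s=np.cos(p[2]),np.sin(p[2]);out=[]
        for im,q,uv in o:
            w=[p[0]+c*q[0]-s*q[1],p[1]+s*q[0]+c*q[1],q[2]+L]
            out+=list(np.subtract(proj(im,w),uv))
        return out
    for nm,o in(('both',obs),('side',[k for k in obs if k[0] is S]),('top',[k for k in obs if k[0] is T])):
        f=least_squares(lambda p:r(p,o),x0,x_scale=[100,100,1]);print(name,nm,np.round(f.x,3),'rms px',np.round(np.sqrt(np.mean(f.fun**2)),2))
    print(np.round(r(least_squares(r,x0,x_scale=[100,100,1]).x),1))
def q(a,b,z): return lambda i,j:[i*a,j*b,z]
c=q(85,92.5,38)
fit('rack',0,[(S,c(-1,-1),(239.3,369)),(S,c(1,-1),(318.3,390.7)),(S,c(1,1),(347.3,321)),(T,c(1,1),(425.3,229.3)),(T,c(-1,1),(410.3,296.7)),(T,c(-1,-1),(487,317.7))],[500,-200,-.2])
c=q(135,90,16)
fit('board',0,[(S,c(-1,1),(292.7,150)),(S,c(1,1),(381,162.7)),(S,c(1,-1),(366.3,200)),(S,c(-1,-1),(272,185)),
(T,c(1,1),(181.3,206)),(T,c(1,-1),(249.3,219)),(T,c(-1,-1),(222,325.7)),(T,c(-1,1),(152,310.7))],[560,250,-.2])
c=q(37.5,75,26)
fit('cruet',0,[(S,c(-1,1),(302.7,232.3)),(S,c(1,1),(332,228.7)),(S,c(1,-1),(343.7,271)),(S,c(-1,-1),(313.7,275)),
(T,c(1,1),(301.3,252.2)),(T,c(1,-1),(358,237)),(T,c(-1,-1),(367.5,265.5)),(T,c(-1,1),(308,281.7))],[560,0,.2])
def tri(l,ps):
    A=[];b=[]
    for im,u,v in ps:
        o,d=ray(im,u,v);d/=np.linalg.norm(d);P=np.eye(3)-np.outer(d,d);A.append(P);b.append(P@o)
    print(l,np.round(np.linalg.lstsq(np.vstack(A),np.hstack(b),rcond=None)[0],1), [np.round(proj(im,np.linalg.lstsq(np.vstack(A),np.hstack(b),rcond=None)[0])-np.array([u,v]),1) for im,u,v in ps])
s=lambda x,y:(S,230+x/3,225+y/3)
t=lambda x,y:(T,390+(x-399)/3,175+y/3)
tri('slim captop ~248',[s(129,57),t(588,287)]);tri('stout captop ~191',[s(102,235),t(710,323)])
tri('salt top ~96',[s(290,262),t(560,198)]);tri('pep top ~96',[s(260,322),t(631,222)]);tri('spice top 114',[s(229,358),t(713,232)])
E
python3 fit.py
```

```text
rack both [ 4.90928e+02 -3.09298e+02 -2.67000e-01] rms px 1.19
rack side [ 4.90593e+02 -3.09444e+02 -2.63000e-01] rms px 1.38
rack top [ 4.91097e+02 -3.09266e+02 -2.70000e-01] rms px 0.95
[-2.2 -0.4  1.   1.   1.6 -1.4 -0.2 -1.  -1.2  0.6  1.5  0.6]
board both [ 5.18446e+02  2.96863e+02 -2.15000e-01] rms px 1.19
board side [ 5.18097e+02  2.97665e+02 -2.19000e-01] rms px 1.14
board top [ 5.18680e+02  2.96669e+02 -2.13000e-01] rms px 1.2
[-1.1 -1.2  1.4 -0.3  1.5  1.2 -1.5  0.3 -0.8 -1.6  1.1 -0.4  1.1  1.6
 -1.7  0.5]
cruet both [ 5.27196e+02 -2.41480e+01  2.54000e-01] rms px 0.87
cruet side [ 5.27521e+02 -2.40040e+01  2.48000e-01] rms px 0.65
cruet top [ 5.26881e+02 -2.42310e+01  2.60000e-01] rms px 1.02
[-0.7  0.2  0.1 -0.4  1.2 -0.4 -1.1  0.6 -1.9 -0.3  1.7 -0.9  0.8  0.3
 -0.7  0.3]
slim captop ~248 [ 459.5 -246.   252.8] [array([ 2.4, -0.5]), array([0.7, 2.3])]
stout captop ~191 [ 447.1 -340.4  191.6] [array([ 0.6, -0.1]), array([0.2, 0.5])]
salt top ~96 [ 554.1 -271.2   92.2] [array([ 0.2, -0. ]), array([0. , 0.2])]
pep top ~96 [ 536.8 -322.7   91.4] [array([-0.4,  0.1]), array([-0.1, -0.4])]
spice top 114 [ 523.  -373.2  118.3] [array([-0.,  0.]), array([-0., -0.])]
```

The fits from the two cameras agree, and the shaker and stout bottle positions match the rack geometry to about 2 mm. Next I'll raise the tool and align its closing axis with the rack's x.

```bash
cat > plan.py <<'E'
import sys
from h import *
from scipy.spatial.transform import Rotation as R
# usage: plan.py x y z yaw
def plan(x,y,z,yaw):
    s=readout.read_state();p=np.array(s['eef_pos']);Rm=R.from_euler('xyz',s['tool_rot'])
    Rt=R.from_euler('xyz',[np.pi,0,yaw])
    print('pos',np.round(p,1),'rot',np.round(s['tool_rot'],3),'F',np.round(s['force'],1),'w',round(s['width'],1),'t',s['clock'])
    d=np.array([x,y,z])-p
    print('shift/100 target axes',np.round(Rt.inv().apply(d)/100,3),'current axes',np.round(Rm.inv().apply(d)/100,3),'twist/180',np.round((Rm.inv()*Rt).as_rotvec()/np.pi,4))
if __name__=='__main__': plan(*map(float,sys.argv[1:]))
E
python3 -m jog '{"claw":[1,1,1,1,1,1,1,1,1,1,1,1],"xyz":[[0,0,-0.2],[0,0,-0.2],[0,0,-0.2],[0,0,-0.2],[0,0,-0.2],[0,0,0],[0.4,0.2,0],[0.4,0.2,0],[0.4,0.2,0],[0.4,0.2,0],[0.4,0.2,0],[0.4,0.2,0]],"twist":[[0,0,-0.0562],[0,0,-0.0562],[0,0,-0.0562],[0,0,-0.0562],[0,0,-0.0562],[0,0,-0.0562],[0,0,0],[0,0,0],[0,0,0],[0,0,0],[0,0,0],[0,0,0]]}'
python3 plan.py 469 -253 330 1.304
```

```text
clock: 2.95
eef_pos: [337.0, -430.0, 331.5]
tool_rot: [3.141, 0.0, 1.303]
force: [0.8, -0.3, 0.4]
width: 85.6
gripper_force: 0.0
pos [ 337.  -430.   331.5] rot [3.141 0.    1.303] F [ 0.8 -0.3  0.4] w 85.6 t 2.95
shift/100 target axes [2.055 0.807 0.015] current axes [2.056 0.805 0.015] twist/180 [ 0.0001  0.0001 -0.0003]
```

```bash
python3 -m jog '{"claw":[1,1,1,1,1],"xyz":[[0.4,0.25,0],[0.4,0.25,0],[0.3,0.2,0],[0.1,0.1,0],[0,0,0]],"twist":[[0,0,0],[0,0,0],[0,0,0],[0,0,0],[0,0,0]]}'
python3 - <<'E'
from h import *
im=shot('wrist','w1');V=np.array(im['view']);print('cam',-V[:3,:3].T@V[:3,3],'axis',-V[2,:3])
for l in['slim_bottle','stout_bottle','salt','pepper','spice_jar']:
    print(l,[(round(b['score'],2),np.round(b['rect']).tolist()) for b in optics.boxes_of('wrist',l)][:3])
for n in ['side','top']:
    im=shot(n)
    for l in['slim_bottle','stout_bottle']:print(n,l,[(round(b['score'],2),np.round(b['rect']).tolist()) for b in optics.boxes_of(n,l)][:3])
E
```

```text
clock: 3.58
eef_pos: [445.1, -336.8, 331.2]
tool_rot: [-3.141, 0.0, 1.304]
force: [-0.3, -1.1, -0.6]
width: 86.0
gripper_force: 0.0
cam [ 463.9076816  -265.19118641  473.2395359 ] axis [-0.07546747 -0.28172364 -0.9565231 ]
slim_bottle [(0.64, [279.0, 56.0, 69.0, 87.0])]
stout_bottle [(0.63, [284.0, 162.0, 62.0, 90.0])]
salt [(0.78, [372.0, 86.0, 48.0, 49.0])]
pepper [(0.74, [458.0, 17.0, 70.0, 57.0]), (0.72, [366.0, 139.0, 51.0, 45.0]), (0.71, [471.0, 125.0, 70.0, 37.0])]
spice_jar [(0.85, [367.0, 187.0, 52.0, 55.0])]
side slim_bottle [(0.68, [268.0, 244.0, 34.0, 96.0])]
side stout_bottle [(0.82, [250.0, 294.0, 39.0, 82.0])]
top slim_bottle [(0.67, [421.0, 262.0, 43.0, 33.0])]
top stout_bottle [(0.71, [448.0, 272.0, 55.0, 30.0])]
```

View pics/w1.png

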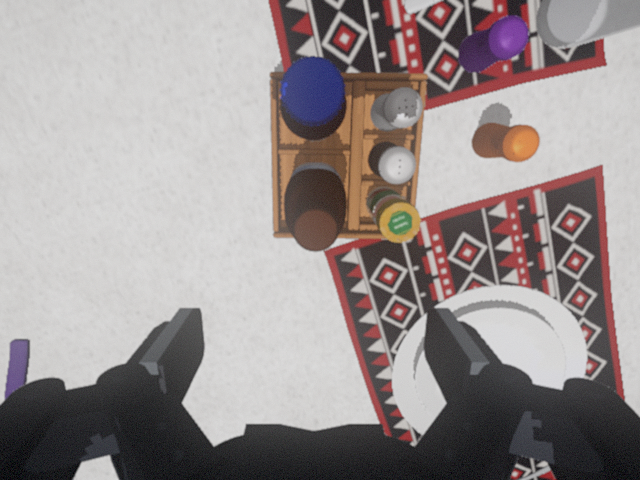

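The wrist view shows the blue cap at (314,92) and the stout cap at (316,230). Salt's top is at (404,106), pepper's (dark body) at (397,163) and the spice lid at (400,222).

```bash
python3 - <<'E'
from h import *
im=shot('wrist')
for l,u,v,z in(('slim',314,92,248),('stout',316,230,191),('salt',404,106,94),('pep',397,163,94),('spice',400,222,114)):print(l,np.round(atz(im,u,v,z),1))
for a,b in(((129,57)),):
    S=optics.get_image('side');T=optics.get_image('top')
    print(atz(S,230+129/3,225+55/3,248),atz(T,390+(588-399)/3,175+287/3,248))
E
python3 plan.py 466 -252 330 1.304
```

```text
slim [ 469.1 -247.2  248. ]
stout [ 445.7 -339.2  191. ]
salt [ 551.7 -269.5   94. ]
pep [ 534.6 -319.7   94. ]
spice [ 522.2 -373.3  114. ]
[ 453.97347032 -240.58294159  248.        ] [ 464.62791582 -246.21194606  248.        ]
pos [ 445.  -336.5  331.3] rot [ 3.142 -0.     1.303] F [ 0.3 -0.4 -0.1] w 85.4 t 4.325
shift/100 target axes [ 0.87  -0.02   0.013] current axes [ 0.87  -0.021  0.013] twist/180 [ 0.     -0.     -0.0003]
```

```bash
python3 -m jog '{"claw":[1,1,1,1,1,1,1,1,1,0.2,0,0],"xyz":[[0.3,0,0],[0.4,0,0],[0.2,-0.02,0],[0,0,0.4],[0,0,0.4],[0,0,0.4],[0,0,0.2],[0,0,0.04],[0,0,0],[0,0,0],[0,0,0],[0,0,0]],"twist":[[0,0,0],[0,0,0],[0,0,0],[0,0,0],[0,0,0],[0,0,0],[0,0,0],[0,0,0],[0,0,0],[0,0,0],[0,0,0],[0,0,0]]}'
python3 plan.py 467 -248 187 1.304
```

```text
clock: 5.82
eef_pos: [467.4, -249.4, 188.1]
tool_rot: [3.14, 0.0, 1.303]
force: [0.7, -0.5, 6.1]
width: 33.7
gripper_force: 54.7
pos [ 467.4 -249.4  188.1] rot [3.14  0.    1.303] F [ 0.7 -0.5  6.1] w 33.7 t 5.825
shift/100 target axes [ 0.013 -0.007  0.011] current axes [ 0.013 -0.007  0.011] twist/180 [ 0.0005  0.0001 -0.0003]
```

```bash
python3 -m jog '{"claw":[0,0,0,0,0,0,0],"xyz":[[0,0,0],[0,0,0],[0,0,0],[0,0,-0.1],[0,0,-0.2],[0,0,-0.2],[0,0,0]],"twist":[[0,0,0],[0,0,0],[0,0,0],[0,0,0],[0,0,0],[0,0,0],[0,0,0]]}'
python3 - <<'E'
from h import *
a=shot('wrist')['color'];b=shot('side')['color'];print(readout.read_state()['width'])
o=np.zeros((480,800,3),np.uint8);o[:360,:480]=cv2.resize(a,(480,360));o[:,480:]=cv2.resize(b[200:420,210:357],(320,480));cv2.imwrite('pics/g1.png',o[:,:,::-1])
E
python3 plan.py 577 284 310 1.304
```

```text
clock: 6.7
eef_pos: [467.4, -249.3, 238.3]
tool_rot: [3.14, 0.0, 1.303]
force: [-0.3, 0.2, -4.0]
width: 32.8
gripper_force: 58.5
32.81853639775675
pos [ 466.1 -249.   236.7] rot [-3.14  -0.     1.303] F [ 0.   0.8 -3.9] w 32.8 t 6.8
shift/100 target axes [ 5.433 -0.336 -0.733] current axes [ 5.433 -0.342 -0.732] twist/180 [-0.0005 -0.0001 -0.0003]
```

View pics/g1.png

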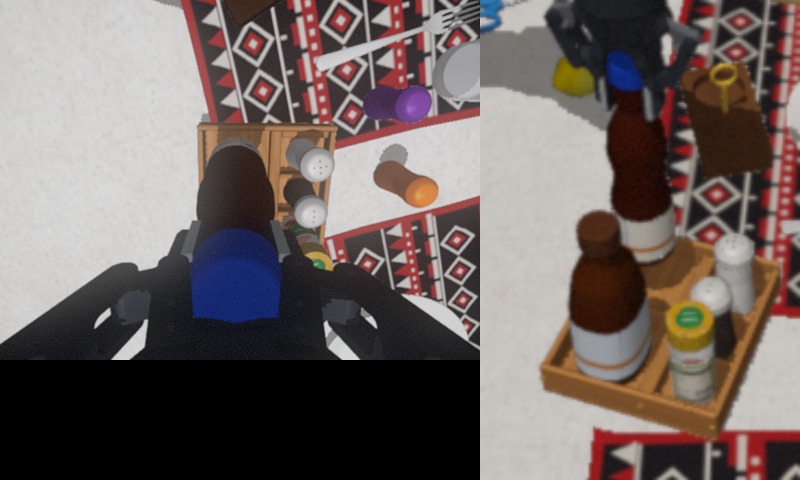

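The slim bottle hangs upright in the gripper, clear of the rack.

```bash
python3 -m jog '{"claw":[0,0,0,0,0,0,0,0,0,0,0,0],"xyz":[[0,0,-0.2],[0,0,-0.3],[0,0,-0.2],[0.2,0,-0.05],[0.35,-0.03,0],[0.5,-0.03,0],[0.5,-0.03,0],[0.5,-0.03,0],[0.5,-0.03,0],[0.5,-0.03,0],[0.5,-0.03,0],[0.5,-0.03,0]],"twist":[[0,0,0],[0,0,0],[0,0,0],[0,0,0],[0,0,0],[0,0,0],[0,0,0],[0,0,0],[0,0,0],[0,0,0],[0,0,0],[0,0,0]]}' && python3 -m jog '{"claw":[0,0,0,0,0,0],"xyz":[[0.5,-0.03,0],[0.4,-0.03,0],[0.25,-0.03,0],[0.15,0,0],[0.05,0,0],[0,0,0]],"twist":[[0,0,0],[0,0,0],[0,0,0],[0,0,0],[0,0,0],[0,0,0]]}'
python3 plan.py 577 284 199 1.304
```

```text
clock: 8.3
eef_pos: [549.4, 150.7, 310.5]
tool_rot: [-3.138, 0.001, 1.305]
force: [0.9, -0.1, -4.2]
width: 33.0
gripper_force: 59.1
clock: 9.05
eef_pos: [577.8, 279.5, 311.8]
tool_rot: [-3.141, 0.001, 1.302]
force: [0.3, -0.6, -3.6]
width: 33.2
gripper_force: 59.4
pos [577.8 279.5 311.8] rot [-3.141e+00  1.000e-03  1.302e+00] F [ 0.3 -0.6 -3.6] w 33.2 t 9.05
shift/100 target axes [ 0.041 -0.019  1.128] current axes [ 0.043 -0.019  1.128] twist/180 [-0.0002  0.0004 -0.0005]
```

```bash
python3 -m jog '{"claw":[0,0,0,0,0,0,0,0,0],"xyz":[[0.02,0,0.2],[0.02,-0.02,0.35],[0,0,0.3],[0,0,0.15],[0,0,0.08],[0,0,0.03],[0,0,0.02],[0,0,0.02],[0,0,0]],"twist":[[0,0,0],[0,0,0],[0,0,0],[0,0,0],[0,0,0],[0,0,0],[0,0,0],[0,0,0],[0,0,0]]}'
```

```text
clock: 10.18
eef_pos: [577.1, 284.8, 197.6]
tool_rot: [3.141, -0.0, 1.303]
force: [-0.7, 0.7, -4.2]
width: 32.9
gripper_force: 59.6
```

```bash
python3 -m jog '{"claw":[0,0,0],"xyz":[[0,0,0.015],[0,0,0.01],[0,0,0]],"twist":[[0,0,0],[0,0,0],[0,0,0]]}'
```

```text
clock: 10.55
eef_pos: [577.9, 286.0, 196.6]
tool_rot: [3.139, -0.003, 1.303]
force: [0.3, -0.2, 5.5]
width: 32.7
gripper_force: 58.4
```

```bash
python3 -m jog '{"claw":[0.5,1,1,1,1,1,1,1,1],"xyz":[[0,0,0],[0,0,0],[0,0,0],[0,0,0],[0,0,-0.2],[0,0,-0.4],[0,0,-0.4],[0,0,-0.2],[0,0,0]],"twist":[[0,0,0],[0,0,0],[0,0,0],[0,0,0],[0,0,0],[0,0,0],[0,0,0],[0,0,0],[0,0,0]]}'
python3 - <<'E'
from h import *
a=shot('wrist')['color'];b=shot('side')['color']
o=np.zeros((480,800,3),np.uint8);o[:360,:480]=cv2.resize(a,(480,360));o[:,480:]=cv2.resize(b[60:280,240:387],(320,480));cv2.imwrite('pics/g2.png',o[:,:,::-1])
E
python3 plan.py 446 -339 260 1.304
```

```text
clock: 11.68
eef_pos: [577.7, 285.3, 316.5]
tool_rot: [3.139, -0.003, 1.303]
force: [-0.1, -0.5, -0.9]
width: 85.3
gripper_force: 0.0
pos [576.6 284.3 313.8] rot [-3.141e+00  1.000e-03  1.303e+00] F [-0.6 -0.6 -0.6] w 85.1 t 11.775
shift/100 target axes [-6.357  0.383  0.538] current axes [-6.356  0.389  0.545] twist/180 [-0.0003  0.0004 -0.0003]
```

View pics/g2.png

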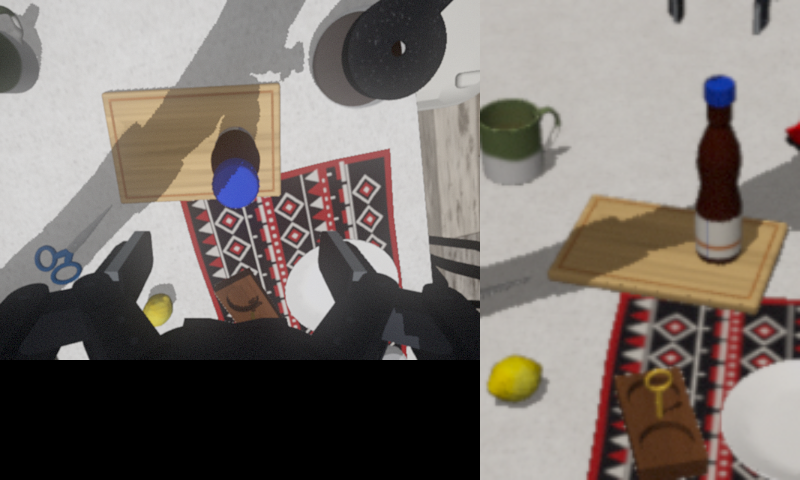

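The slim bottle stands upright on the board, right of centre. Next is the stout bottle.

```bash
python3 -m jog '{"claw":[1,1,1,1,1,1,1,1,1,1,1,1],"xyz":[[-0.3,0.03,0],[-0.55,0.03,0],[-0.55,0.03,0],[-0.55,0.03,0],[-0.55,0.03,0],[-0.55,0.03,0],[-0.55,0.03,0],[-0.55,0.03,0],[-0.55,0.03,0],[-0.55,0.04,0],[-0.55,0.04,0],[-0.4,0.02,0]],"twist":[[0,0,0],[0,0,0],[0,0,0],[0,0,0],[0,0,0],[0,0,0],[0,0,0],[0,0,0],[0,0,0],[0,0,0],[0,0,0],[0,0,0]]}'
python3 -m jog '{"claw":[1,1,1],"xyz":[[-0.15,0,0.3],[0,0,0.2],[0,0,0]],"twist":[[0,0,0],[0,0,0],[0,0,0]]}'
python3 plan.py 446 -339 161 1.304
```

```text
clock: 13.28
eef_pos: [446.8, -325.5, 313.1]
tool_rot: [-3.139, -0.0, 1.301]
force: [-0.1, -0.6, 0.7]
width: 85.1
gripper_force: 0.0
clock: 13.65
eef_pos: [442.9, -336.6, 262.1]
tool_rot: [-3.136, -0.002, 1.303]
force: [-0.3, 0.2, 0.7]
width: 85.3
gripper_force: 0.0
pos [ 442.9 -336.6  262.1] rot [-3.136e+00 -2.000e-03  1.303e+00] F [-0.3  0.2  0.7] w 85.3 t 13.65
shift/100 target axes [-0.015  0.036  1.011] current axes [-0.017  0.042  1.011] twist/180 [-0.0018 -0.0007 -0.0004]
```

```bash
python3 -m jog '{"claw":[1,1,1,1,1,1,0.2,0,0,0,0],"xyz":[[-0.02,0.03,0.35],[0,0,0.35],[0,0,0.2],[0,0,0.1],[0,0,0.01],[0,0,0],[0,0,0],[0,0,0],[0,0,0],[0,0,0],[0,0,0]],"twist":[[0,0,0],[0,0,0],[0,0,0],[0,0,0],[0,0,0],[0,0,0],[0,0,0],[0,0,0],[0,0,0],[0,0,0],[0,0,0]]}'
python3 -m jog '{"claw":[0,0,0,0,0],"xyz":[[0,0,-0.1],[0,0,-0.15],[0,0,-0.2],[0,0,-0.05],[0,0,0]],"twist":[[0,0,0],[0,0,0],[0,0,0],[0,0,0],[0,0,0]]}'
python3 plan.py 460 310 261 1.304
```

```text
clock: 15.02
eef_pos: [447.0, -340.4, 164.5]
tool_rot: [3.141, 0.0, 1.303]
force: [-1.3, 0.6, 5.3]
width: 34.6
gripper_force: 59.6
clock: 15.65
eef_pos: [447.1, -340.2, 214.0]
tool_rot: [3.141, 0.0, 1.303]
force: [-0.1, -0.0, -6.0]
width: 34.1
gripper_force: 61.2
pos [ 447.1 -340.2  214. ] rot [3.141 0.    1.303] F [-0.1 -0.  -6. ] w 34.1 t 15.65
shift/100 target axes [ 6.306 -1.589 -0.47 ] current axes [ 6.304 -1.595 -0.471] twist/180 [ 0.0001  0.     -0.0003]
```

```bash
python3 -m jog '{"claw":[0,0,0,0,0,0,0,0,0,0,0,0],"xyz":[[0,0,-0.2],[0,0,-0.3],[0,-0.05,-0.2],[0.2,-0.05,-0.05],[0.35,-0.1,0],[0.45,-0.13,0],[0.5,-0.13,0],[0.5,-0.13,0],[0.5,-0.13,0],[0.5,-0.13,0],[0.5,-0.13,0],[0.5,-0.13,0]],"twist":[[0,0,0],[0,0,0],[0,0,0],[0,0,0],[0,0,0],[0,0,0],[0,0,0],[0,0,0],[0,0,0],[0,0,0],[0,0,0],[0,0,0]]}' && python3 -m jog '{"claw":[0,0,0,0,0,0,0,0],"xyz":[[0.5,-0.13,0],[0.5,-0.13,0],[0.5,-0.13,0],[0.4,-0.13,0],[0.25,-0.06,0],[0.1,0,0],[0.05,0,0],[0,0,0]],"twist":[[0,0,0],[0,0,0],[0,0,0],[0,0,0],[0,0,0],[0,0,0],[0,0,0],[0,0,0]]}'
python3 - <<'E'
from h import *
a=shot('wrist')['color'];b=shot('side')['color']
o=np.zeros((480,800,3),np.uint8);o[:360,:480]=cv2.resize(a,(480,360));o[:,480:]=cv2.resize(b[40:260,240:387],(320,480));cv2.imwrite('pics/g3.png',o[:,:,::-1])
E
python3 plan.py 460 310 175 1.304
```

```text
clock: 17.15
eef_pos: [443.8, 77.6, 287.8]
tool_rot: [-3.139, 0.001, 1.305]
force: [2.0, 0.1, -5.7]
width: 34.1
gripper_force: 61.4
clock: 18.15
eef_pos: [450.8, 311.0, 288.4]
tool_rot: [-3.141, 0.001, 1.302]
force: [0.5, 0.6, -6.7]
width: 34.1
gripper_force: 61.4
pos [450.9 310.6 288.6] rot [3.142e+00 1.000e-03 1.301e+00] F [-0.7  0.1 -6.9] w 34.5 t 18.25
shift/100 target axes [0.018 0.089 1.136] current axes [0.02  0.089 1.136] twist/180 [ 0.      0.0004 -0.0008]
```

View pics/g3.png

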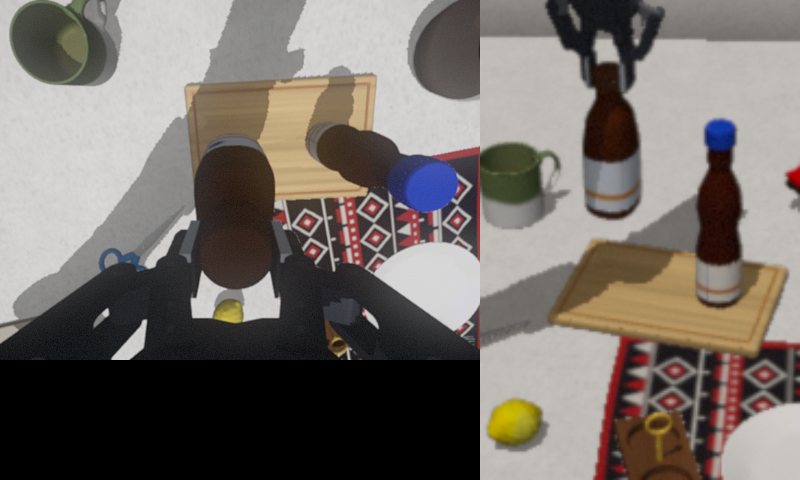

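The stout bottle hangs upright over the left half of the board, clear of the slim bottle. I'll lower it gently.

```bash
python3 -m jog '{"claw":[0,0,0,0,0,0,0,0,0,0],"xyz":[[0,0.04,0.2],[0,0.05,0.35],[0,0,0.35],[0,0,0.14],[0,0,0.05],[0,0,0.02],[0,0,0.02],[0,0,0.02],[0,0,0.01],[0,0,0]],"twist":[[0,0,0],[0,0,0],[0,0,0],[0,0,0],[0,0,0],[0,0,0],[0,0,0],[0,0,0],[0,0,0],[0,0,0]]}'
```

```text
clock: 19.5
eef_pos: [459.5, 309.7, 172.9]
tool_rot: [3.141, -0.0, 1.303]
force: [0.1, 0.1, -5.8]
width: 34.3
gripper_force: 61.4
```

```bash
python3 -m jog '{"claw":[0,0,0],"xyz":[[0,0,0.015],[0,0,0.01],[0,0,0]],"twist":[[0,0,0],[0,0,0],[0,0,0]]}'
```

```text
clock: 19.88
eef_pos: [459.9, 310.9, 172.6]
tool_rot: [3.14, -0.002, 1.303]
force: [-2.5, -1.9, 10.0]
width: 34.2
gripper_force: 63.2
```

```bash
python3 -m jog '{"claw":[0.5,1,1,1,1,1,1,1,1],"xyz":[[0,0,0],[0,0,0],[0,0,0],[0,0,0],[0,0,-0.2],[0,0,-0.4],[0,0,-0.4],[0,0,-0.2],[0,0,0]],"twist":[[0,0,0],[0,0,0],[0,0,0],[0,0,0],[0,0,0],[0,0,0],[0,0,0],[0,0,0],[0,0,0]]}'
python3 plan.py 552.5 -270.5 150 1.304
```

```text
clock: 21.0
eef_pos: [460.1, 310.3, 291.7]
tool_rot: [3.139, -0.003, 1.303]
force: [0.0, 0.0, 0.0]
width: 85.4
gripper_force: 0.0
pos [460.1 310.3 291.7] rot [ 3.139e+00 -3.000e-03  1.303e+00] F [0. 0. 0.] w 85.4 t 21.0
shift/100 target axes [-5.359  2.422  1.417] current axes [-5.361  2.425  1.408] twist/180 [ 0.0007 -0.0008 -0.0003]
```

```bash
python3 -m jog '{"claw":[1,1,1,1,1,1,1,1,1,1,1,1],"xyz":[[-0.3,0.14,0],[-0.48,0.22,0],[-0.48,0.22,0],[-0.48,0.22,0],[-0.48,0.22,0],[-0.48,0.22,0],[-0.48,0.22,0],[-0.48,0.22,0],[-0.48,0.22,0],[-0.48,0.22,0],[-0.48,0.2,0],[-0.24,0.1,0.2]],"twist":[[0,0,0],[0,0,0],[0,0,0],[0,0,0],[0,0,0],[0,0,0],[0,0,0],[0,0,0],[0,0,0],[0,0,0],[0,0,0],[0,0,0]]}'
python3 -m jog '{"claw":[1,1,1,1,1],"xyz":[[0,0,0.4],[0,0,0.4],[0,0,0.3],[0,0,0.1],[0,0,0]],"twist":[[0,0,0],[0,0,0],[0,0,0],[0,0,0],[0,0,0]]}'
python3 - <<'E'
from h import *
im=shot('wrist','w2')
for l in['salt','pepper','spice_jar']:
    print(l,[(round(b['score'],2),np.round(b['rect']).tolist()) for b in optics.boxes_of('wrist',l)][:3])
for p in((552.5,-270.5,96),(536.5,-321.5,96)):print(np.round(proj(im,p),1))
E
python3 plan.py 552.5 -270.5 47 1.304
```

```text
clock: 22.5
eef_pos: [551.3, -273.4, 269.2]
tool_rot: [3.141, 0.002, 1.299]
force: [0.0, 1.3, -1.3]
width: 85.5
gripper_force: 0.0
clock: 23.12
eef_pos: [551.2, -269.0, 149.5]
tool_rot: [-3.14, -0.0, 1.303]
force: [-0.7, 0.4, 0.2]
width: 85.3
gripper_force: 0.0
salt []
pepper [(0.63, [284.0, 281.0, 58.0, 92.0]), (0.56, [446.0, 245.0, 99.0, 90.0])]
spice_jar [(0.59, [284.0, 361.0, 62.0, 70.0])]
[317.7 269. ]
[314.1 353.2]
pos [ 552.5 -269.6  151.6] rot [3.139 0.    1.303] F [-0.3 -0.4 -0.2] w 85.2 t 23.325
shift/100 target axes [-0.009  0.003  1.046] current axes [-0.008  0.     1.046] twist/180 [ 0.0008  0.0001 -0.0003]
```

View pics/w2.png

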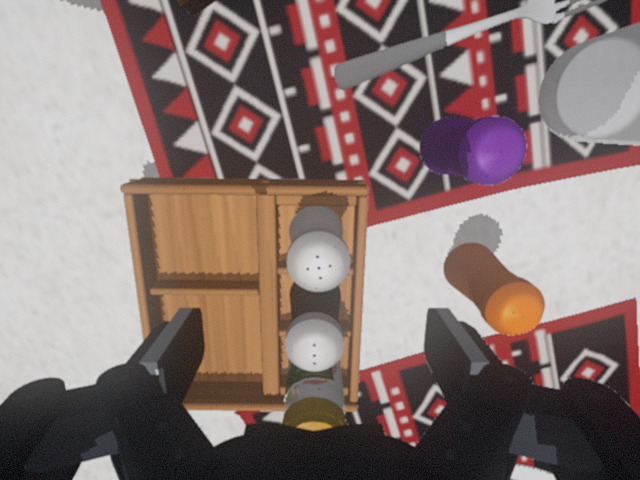

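The salt top is at (318,262) and the pepper top at (314,345), both about 3–4 mm further along tool x than predicted. I'll correct for that and grasp the salt.

```bash
python3 -m jog '{"claw":[1,1,1,1,1,1,1,0.2,0,0,0,0],"xyz":[[0.02,0,0.3],[0,0,0.35],[0,0,0.2],[0,0,0.1],[0,0,0.08],[0,0,0],[0,0,0],[0,0,0],[0,0,0],[0,0,0],[0,0,0],[0,0,0]],"twist":[[0,0,0],[0,0,0],[0,0,0],[0,0,0],[0,0,0],[0,0,0],[0,0,0],[0,0,0],[0,0,0],[0,0,0],[0,0,0],[0,0,0]]}'
python3 -m jog '{"claw":[0,0,0,0,0,0],"xyz":[[0,0,-0.1],[0,0,-0.2],[0,0,-0.4],[0,0,-0.4],[0,0,-0.2],[0,0,0]],"twist":[[0,0,0],[0,0,0],[0,0,0],[0,0,0],[0,0,0],[0,0,0]]}'
python3 - <<'E'
from h import *
c,s=np.cos(.254),np.sin(.254)
for d in(37,-37):print(d,527.2-s*d,-24.1+c*d)
E
python3 plan.py 517.9 11.7 178 1.825
```

```text
clock: 24.82
eef_pos: [552.4, -267.5, 47.8]
tool_rot: [3.141, 0.0, 1.303]
force: [-0.7, 0.7, 5.6]
width: 35.1
gripper_force: 59.7
clock: 25.58
eef_pos: [553.4, -267.8, 180.0]
tool_rot: [3.137, 0.001, 1.303]
force: [0.2, 0.8, -2.6]
width: 34.8
gripper_force: 60.1
37 517.902728083041 11.712857117271774
-37 536.4972719169591 -59.91285711727178
pos [ 553.4 -267.8  180. ] rot [3.137e+00 1.000e-03 1.303e+00] F [ 0.2  0.8 -2.6] w 34.8 t 25.575
shift/100 target axes [2.795 0.359 0.02 ] current axes [ 2.602 -1.082  0.013] twist/180 [ 0.0014  0.0006 -0.1662]
```

```bash
python3 -m jog '{"claw":[0,0,0,0,0,0,0,0,0,0,0,0],"xyz":[[0,0,0],[0,0,0],[0,0,0],[0,0,0],[0.25,0.04,0],[0.45,0.05,0],[0.5,0.06,0],[0.5,0.06,0],[0.5,0.06,0],[0.38,0.06,0],[0.2,0.03,0],[0,0,0]],"twist":[[0,0,-0.0415],[0,0,-0.0415],[0,0,-0.0415],[0,0,-0.0415],[0,0,0],[0,0,0],[0,0,0],[0,0,0],[0,0,0],[0,0,0],[0,0,0],[0,0,0]]}'
python3 - <<'E'
from h import *
im=shot('wrist','w3')
c,s=np.cos(.254),np.sin(.254)
S=shot('side')
for d in(37,-37):
    p=(527.2-s*d,-24.1+c*d,14);print(np.round(proj(im,p),1),np.round(proj(S,p),1))
print('ring',proj(im,(527.2,-24.1,85)))
a=im['color'];b=S['color']
o=np.zeros((480,800,3),np.uint8);o[:360,:480]=cv2.resize(a,(480,360));o[:,480:]=cv2.resize(b[190:300,290:363],(320,480),interpolation=cv2.INTER_CUBIC);cv2.imwrite('pics/g4.png',o[:,:,::-1])
E
python3 plan.py 517.9 11.7 56 1.825
```

```text
clock: 27.08
eef_pos: [516.4, 12.6, 176.9]
tool_rot: [-3.141, -0.001, 1.828]
force: [0.1, -1.1, -1.0]
width: 35.0
gripper_force: 60.1
[315.9 222.1] [320.  244.3]
[315.4 303.2] [325.8 265.3]
ring (np.float64(316.17431046462474), np.float64(300.19872036210086))
pos [516.8   9.5 176.8] rot [-3.140e+00  1.000e-03  1.824e+00] F [ 0.2 -0.6 -1. ] w 35.1 t 27.175
shift/100 target axes [0.018 0.016 1.208] current axes [0.019 0.017 1.208] twist/180 [-0.0004  0.0002 -0.0003]
```

View pics/g4.png

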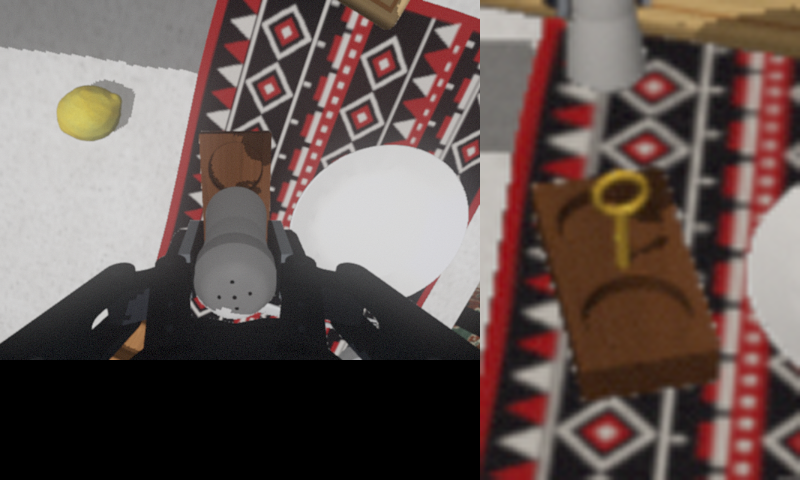

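```bash
python3 -m jog '{"claw":[0,0,0,0,0,0,0,0,0,0],"xyz":[[0,0.02,0.2],[0,0,0.35],[0,0,0.35],[0,0,0.2],[0,0,0.07],[0,0,0.03],[0,0,0.01],[0,0,0.01],[0,0,0.01],[0,0,0]],"twist":[[0,0,0],[0,0,0],[0,0,0],[0,0,0],[0,0,0],[0,0,0],[0,0,0],[0,0,0],[0,0,0],[0,0,0]]}'
```

```text
clock: 28.42
eef_pos: [519.2, 11.3, 54.5]
tool_rot: [3.141, 0.0, 1.825]
force: [-0.2, 0.5, -1.4]
width: 35.3
gripper_force: 60.0
```

```bash
python3 -m jog '{"claw":[0,0,0],"xyz":[[0,0,0.01],[0,0,0.01],[0,0,0]],"twist":[[0,0,0],[0,0,0],[0,0,0]]}'
```

```text
clock: 28.8
eef_pos: [519.4, 11.3, 53.7]
tool_rot: [3.141, 0.001, 1.825]
force: [-1.7, -0.5, 13.0]
width: 34.7
gripper_force: 61.8
```

```bash
python3 -m jog '{"claw":[0.5,1,1,1,1,1,1,1,1],"xyz":[[0,0,0],[0,0,0],[0,0,0],[0,0,0],[0,0,-0.2],[0,0,-0.4],[0,0,-0.4],[0,0,-0.2],[0,0,0]],"twist":[[0,0,0],[0,0,0],[0,0,0],[0,0,0],[0,0,0],[0,0,0],[0,0,0],[0,0,0],[0,0,0]]}'
python3 plan.py 537.5 -319 170 1.304
```

```text
clock: 29.92
eef_pos: [520.1, 11.3, 173.6]
tool_rot: [3.138, 0.001, 1.824]
force: [0.1, -0.4, 0.0]
width: 85.1
gripper_force: 0.0
pos [520.1  11.3 173.6] rot [3.138e+00 1.000e-03 1.824e+00] F [ 0.1 -0.4  0. ] w 85.1 t 29.925
shift/100 target axes [-3.14   1.038  0.036] current axes [-3.241 -0.66   0.037] twist/180 [ 0.001  -0.      0.1656]
```

```bash
python3 -m jog '{"claw":[1,1,1,1,1,1,1,1,1,1,1,1],"xyz":[[0,0,0],[0,0,0],[0,0,0],[0,0,0],[-0.25,0.1,0],[-0.45,0.15,0],[-0.5,0.16,0],[-0.5,0.16,0],[-0.5,0.16,0],[-0.5,0.16,0],[-0.3,0.1,0],[-0.13,0.05,0]],"twist":[[0,0,0.0414],[0,0,0.0414],[0,0,0.0414],[0,0,0.0414],[0,0,0],[0,0,0],[0,0,0],[0,0,0],[0,0,0],[0,0,0],[0,0,0],[0,0,0]]}'
python3 -m jog '{"claw":[1,1],"xyz":[[0,0,0],[0,0,0]],"twist":[[0,0,0],[0,0,0]]}'
python3 - <<'E'
from h import *
im=shot('wrist')
print([(round(b['score'],2),np.round(b['rect']).tolist()) for b in optics.boxes_of('wrist','pepper')][:4])
print(np.round(proj(im,(537.5,-319,94)),1))
E
python3 plan.py 537.5 -319 48 1.304
```

```text
clock: 31.42
eef_pos: [535.6, -320.1, 170.5]
tool_rot: [-3.139, 0.0, 1.301]
force: [-0.0, 1.2, 0.4]
width: 85.3
gripper_force: 0.0
clock: 31.68
eef_pos: [537.3, -315.6, 172.1]
tool_rot: [-3.141, -0.001, 1.307]
force: [-0.8, 0.1, 0.1]
width: 85.5
gripper_force: 0.0
[(0.93, [419.0, 29.0, 101.0, 81.0]), (0.89, [285.0, 207.0, 63.0, 79.0]), (0.71, [443.0, 182.0, 96.0, 73.0])]
[316.2 258.1]
pos [ 537.5 -316.   172.4] rot [-3.141e+00 -1.000e-03  1.307e+00] F [-0.9 -0.6 -0.1] w 85.5 t 31.775
shift/100 target axes [-0.029  0.008  1.244] current axes [-0.03   0.008  1.244] twist/180 [-0.0001 -0.0003  0.001 ]
```

```bash
python3 -m jog '{"claw":[1,1,1,1,1,1,1,0.2,0,0,0,0],"xyz":[[-0.03,0,0.3],[0,0,0.4],[0,0,0.3],[0,0,0.15],[0,0,0.09],[0,0,0],[0,0,0],[0,0,0],[0,0,0],[0,0,0],[0,0,0],[0,0,0]],"twist":[[0,0,0],[0,0,0],[0,0,0],[0,0,0],[0,0,0],[0,0,0],[0,0,0],[0,0,0],[0,0,0],[0,0,0],[0,0,0],[0,0,0]]}'
python3 -m jog '{"claw":[0,0,0,0,0,0],"xyz":[[0,0,-0.1],[0,0,-0.2],[0,0,-0.4],[0,0,-0.4],[0,0,-0.2],[0,0,0]],"twist":[[0,0,0],[0,0,0],[0,0,0],[0,0,0],[0,0,0],[0,0,0]]}'
python3 plan.py 536.5 -59.9 180 1.825
```

```text
clock: 33.28
eef_pos: [536.5, -321.2, 48.9]
tool_rot: [3.141, 0.0, 1.304]
force: [-0.2, 0.4, 4.8]
width: 35.2
gripper_force: 59.7
clock: 34.02
eef_pos: [537.5, -321.5, 181.1]
tool_rot: [3.137, 0.001, 1.304]
force: [-0.8, -0.5, -1.6]
width: 35.2
gripper_force: 59.9
pos [ 537.5 -321.5  181.1] rot [3.137e+00 1.000e-03 1.304e+00] F [-0.8 -0.5 -1.6] w 35.2 t 34.025
shift/100 target axes [2.534 0.649 0.011] current axes [ 2.521 -0.698  0.004] twist/180 [ 0.0013  0.0007 -0.1658]
```

```bash
python3 -m jog '{"claw":[0,0,0,0,0,0,0,0,0,0,0,0],"xyz":[[0,0,0],[0,0,0],[0,0,0],[0,0,0],[0.25,0.08,0],[0.45,0.12,0],[0.5,0.12,0],[0.5,0.12,0],[0.45,0.1,0],[0.25,0.07,0],[0.13,0.04,0],[0,0,0]],"twist":[[0,0,-0.0415],[0,0,-0.0415],[0,0,-0.0415],[0,0,-0.0415],[0,0,0],[0,0,0],[0,0,0],[0,0,0],[0,0,0],[0,0,0],[0,0,0],[0,0,0]]}'
python3 - <<'E'
from h import *
a=shot('wrist')['color'];b=shot('side')['color'];S=shot('side');T=shot('top')
for n in('side','top'):print(n,[(round(b_['score'],2),np.round(b_['rect']).tolist()) for b_ in optics.boxes_of(n,'salt')][:3])
p=(517.9,11.7,102);print(proj(S,p),proj(T,p))
o=np.zeros((480,800,3),np.uint8);o[:360,:480]=cv2.resize(a,(480,360));o[:,480:]=cv2.resize(b[190:300,290:363],(320,480),interpolation=cv2.INTER_CUBIC);cv2.imwrite('pics/g5.png',o[:,:,::-1])
E
python3 plan.py 536.5 -59.9 58 1.825
```

```text
clock: 35.52
eef_pos: [535.1, -59.4, 177.9]
tool_rot: [-3.141, -0.0, 1.827]
force: [-0.7, 0.1, -1.4]
width: 35.1
gripper_force: 59.9
side [(0.5, [308.0, 220.0, 20.0, 28.0])]
top [(0.72, [309.0, 250.0, 18.0, 20.0]), (0.53, [458.0, 237.0, 40.0, 39.0])]
(np.float64(319.0289320933229), np.float64(216.59766956308513)) (np.float64(317.8748552185655), np.float64(257.27221691464905))
pos [535.2 -61.1 178.2] rot [-3.141  0.     1.824] F [-0.9 -1.  -1.9] w 35.6 t 35.825
shift/100 target axes [0.008 0.015 1.202] current axes [0.009 0.016 1.202] twist/180 [-0.0001  0.0001 -0.0004]
```

View pics/g5.png

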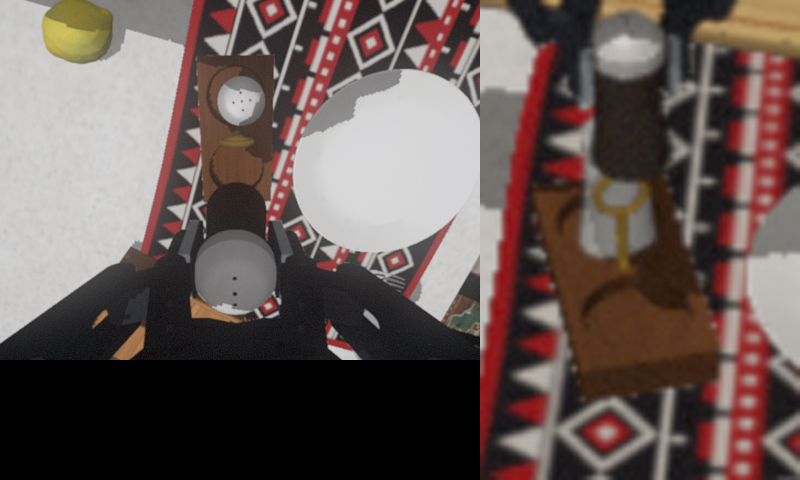

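The salt stands upright in the far well at (241,98), and the pepper hangs over the near well. I'll lower it.

```bash
python3 -m jog '{"claw":[0,0,0,0,0,0,0,0,0,0,0],"xyz":[[0.01,0.01,0.2],[0,0,0.35],[0,0,0.35],[0,0,0.2],[0,0,0.07],[0,0,0.03],[0,0,0.01],[0,0,0.01],[0,0,0.01],[0,0,0.01],[0,0,0]],"twist":[[0,0,0],[0,0,0],[0,0,0],[0,0,0],[0,0,0],[0,0,0],[0,0,0],[0,0,0],[0,0,0],[0,0,0],[0,0,0]]}'
```

```text
clock: 37.2
eef_pos: [536.3, -58.6, 54.9]
tool_rot: [3.141, 0.001, 1.826]
force: [-0.3, 0.6, 3.2]
width: 34.8
gripper_force: 60.5
```

Contact. I'll release, lift, and check both shakers.

```bash
python3 -m jog '{"claw":[0.5,1,1,1,1,1,1,1,1],"xyz":[[0,0,0],[0,0,0],[0,0,0],[0,0,0],[0,0,-0.2],[0,0,-0.4],[0,0,-0.4],[0,0,-0.4],[0,0,0]],"twist":[[0,0,0],[0,0,0],[0,0,0],[0,0,0],[0,0,0],[0,0,0],[0,0,0],[0,0,0],[0,0,0]]}'
python3 - <<'E'
from h import *
S=shot('side');T=shot('top')
for p in((517.9,11.7),(536.5,-59.9)):
    for z in(14,102):print(np.round(proj(S,(*p,z)),1),np.round(proj(T,(*p,z)),1))
a=S['color'][190:300,290:370];b=T['color'][225:295,285:385]
o=np.zeros((560,800,3),np.uint8);o[:550,:400]=cv2.resize(a,(400,550),interpolation=cv2.INTER_CUBIC);o[:280,400:]=cv2.resize(b,(400,280),interpolation=cv2.INTER_CUBIC);cv2.imwrite('pics/g6.png',o[:,:,::-1])
E
python3 plan.py 460 310 290 1.304
```

```text
clock: 38.33
eef_pos: [538.1, -58.5, 197.2]
tool_rot: [3.136, 0.002, 1.826]
force: [-0.3, -0.8, -0.6]
width: 85.6
gripper_force: 0.0
[320.  244.3] [318.8 263.6]
[319.  216.6] [317.9 257.3]
[325.8 265.3] [348.4 255.8]
[325.  237.5] [349.9 248.8]
pos [535.7 -58.8 194.2] rot [-3.141  0.     1.826] F [ 0.7  0.1 -0.4] w 85.8 t 38.425
shift/100 target axes [ 3.358 -1.703 -0.958] current axes [ 3.759  0.197 -0.959] twist/180 [0.00e+00 1.00e-04 1.66e-01]
```

View pics/g6.png

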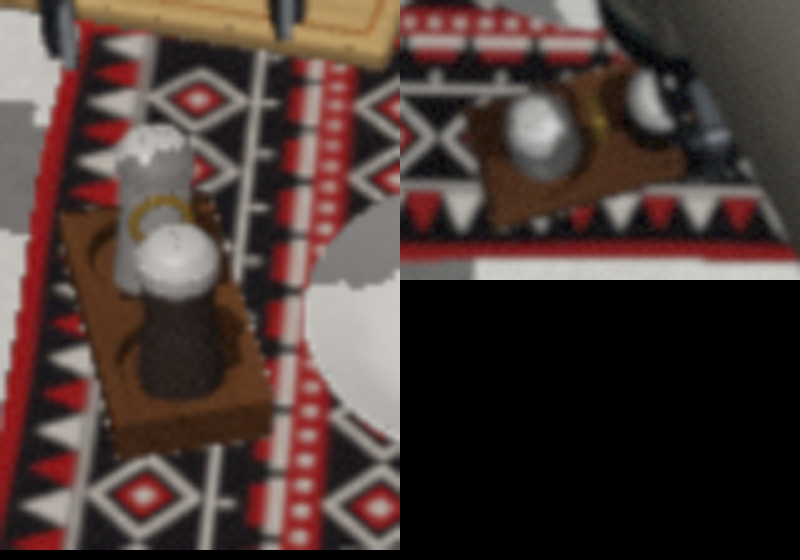

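Both shakers stand upright in their wells, within a few mm of the predicted centres. Next, the stout bottle goes back.

```bash
python3 -m jog '{"claw":[1,1,1,1,1,1,1,1,1,1,1,1],"xyz":[[0,0,-0.2],[0,0,-0.3],[0,0,-0.3],[0,0,-0.16],[0.3,-0.15,0],[0.45,-0.23,0],[0.5,-0.25,0],[0.5,-0.25,0],[0.5,-0.25,0],[0.5,-0.25,0],[0.4,-0.22,0],[0.2,-0.1,0]],"twist":[[0,0,0.0415],[0,0,0.0415],[0,0,0.0415],[0,0,0.0415],[0,0,0],[0,0,0],[0,0,0],[0,0,0],[0,0,0],[0,0,0],[0,0,0],[0,0,0]]}'
python3 -m jog '{"claw":[1,1],"xyz":[[0,0,0],[0,0,0]],"twist":[[0,0,0],[0,0,0]]}'
python3 plan.py 460 310.5 172 1.304
```

```text
clock: 39.92
eef_pos: [458.1, 312.0, 288.6]
tool_rot: [-3.139, 0.001, 1.309]
force: [0.6, -0.8, -0.3]
width: 85.7
gripper_force: 0.0
clock: 40.17
eef_pos: [460.4, 307.6, 289.1]
tool_rot: [-3.141, 0.003, 1.303]
force: [-0.2, -1.4, 0.1]
width: 85.2
gripper_force: 0.0
pos [460.4 307.6 289.1] rot [-3.141e+00  3.000e-03  1.303e+00] F [-0.2 -1.4  0.1] w 85.2 t 40.175
shift/100 target axes [ 0.027 -0.011  1.171] current axes [ 0.03  -0.01   1.171] twist/180 [-0.0002  0.0009 -0.0003]
```

```bash
python3 -m jog '{"claw":[1,1,1,1,1,1,1,0.2,0,0,0,0],"xyz":[[0.03,-0.01,0.3],[0,0,0.35],[0,0,0.3],[0,0,0.15],[0,0,0.07],[0,0,0],[0,0,0],[0,0,0],[0,0,0],[0,0,0],[0,0,0],[0,0,0]],"twist":[[0,0,0],[0,0,0],[0,0,0],[0,0,0],[0,0,0],[0,0,0],[0,0,0],[0,0,0],[0,0,0],[0,0,0],[0,0,0],[0,0,0]]}'
python3 -m jog '{"claw":[0,0,0,0,0,0,0],"xyz":[[0,0,0],[0,0,-0.1],[0,0,-0.2],[0,0,-0.4],[0,0,-0.4],[0,0,-0.15],[0,0,0]],"twist":[[0,0,0],[0,0,0],[0,0,0],[0,0,0],[0,0,0],[0,0,0],[0,0,0]]}'
python3 plan.py 446.5 -339.5 296 1.304
```

```text
clock: 41.68
eef_pos: [460.1, 313.0, 173.9]
tool_rot: [3.141, -0.001, 1.305]
force: [-1.3, -0.4, 5.9]
width: 34.1
gripper_force: 59.8
clock: 42.55
eef_pos: [460.0, 312.2, 298.1]
tool_rot: [3.141, 0.0, 1.304]
force: [0.3, -0.2, -6.1]
width: 34.2
gripper_force: 61.3
pos [460.  312.2 298.1] rot [3.141 0.    1.304] F [ 0.3 -0.2 -6.1] w 34.2 t 42.55
shift/100 target axes [-6.322  1.588  0.021] current axes [-6.323  1.587  0.024] twist/180 [0.0001 0.0001 0.0001]
```

```bash
python3 -m jog '{"claw":[0,0,0,0,0,0,0,0,0,0,0,0],"xyz":[[-0.2,0.05,0],[-0.35,0.1,0],[-0.45,0.12,0],[-0.5,0.13,0],[-0.5,0.13,0],[-0.5,0.13,0],[-0.5,0.13,0],[-0.5,0.13,0],[-0.5,0.13,0],[-0.5,0.13,0],[-0.5,0.13,0],[-0.5,0.13,0]],"twist":[[0,0,0],[0,0,0],[0,0,0],[0,0,0],[0,0,0],[0,0,0],[0,0,0],[0,0,0],[0,0,0],[0,0,0],[0,0,0],[0,0,0]]}' && python3 -m jog '{"claw":[0,0,0,0,0,0,0],"xyz":[[-0.5,0.13,0],[-0.4,0.1,0],[-0.25,0.05,0],[-0.12,0,0],[-0.04,0,0],[0,0,0],[0,0,0]],"twist":[[0,0,0],[0,0,0],[0,0,0],[0,0,0],[0,0,0],[0,0,0],[0,0,0]]}'
python3 plan.py 446.5 -338 170 1.304
```

```text
clock: 44.05
eef_pos: [451.4, -258.2, 296.6]
tool_rot: [-3.137, -0.0, 1.303]
force: [1.7, -0.8, -6.2]
width: 34.3
gripper_force: 61.3
clock: 44.92
eef_pos: [447.1, -388.2, 298.4]
tool_rot: [-3.142, -0.001, 1.306]
force: [-0.1, -0.2, -7.0]
width: 34.4
gripper_force: 61.3
pos [ 447.1 -388.2  298.4] rot [-3.142e+00 -1.000e-03  1.306e+00] F [-0.1 -0.2 -7. ] w 34.4 t 44.925
shift/100 target axes [ 0.483 -0.138  1.284] current axes [ 0.482 -0.137  1.285] twist/180 [-0.     -0.0002  0.0008]
```

```bash
python3 -m jog '{"claw":[0,0,0,0,0,0,0],"xyz":[[0.15,-0.04,0],[0.2,-0.06,0.1],[0.13,-0.04,0.2],[0,0,0.3],[0,0,0.2],[0,0,0],[0,0,0]],"twist":[[0,0,0],[0,0,0],[0,0,0],[0,0,0],[0,0,0],[0,0,0],[0,0,0]]}'
python3 plan.py 446.5 -338 166 1.304
```

```text
clock: 45.8
eef_pos: [446.7, -339.3, 219.4]
tool_rot: [3.14, 0.0, 1.305]
force: [0.0, -0.4, -6.7]
width: 34.3
gripper_force: 61.4
pos [ 446.7 -339.3  219.4] rot [3.14  0.    1.305] F [ 0.  -0.4 -6.7] w 34.3 t 45.8
shift/100 target axes [ 0.011 -0.006  0.534] current axes [ 0.012 -0.007  0.534] twist/180 [0.0006 0.0001 0.0004]
```

```bash
python3 -m jog '{"claw":[0,0,0,0,0,0,0,0],"xyz":[[0.01,0,0.15],[0,0,0.2],[0,0,0.1],[0,0,0.05],[0,0,0.015],[0,0,0.015],[0,0,0.01],[0,0,0]],"twist":[[0,0,0],[0,0,0],[0,0,0],[0,0,0],[0,0,0],[0,0,0],[0,0,0],[0,0,0]]}'
```

```text
clock: 46.8
eef_pos: [446.6, -339.3, 166.0]
tool_rot: [3.14, 0.001, 1.304]
force: [-2.3, 1.7, 6.5]
width: 34.6
gripper_force: 62.6
```

```bash
python3 -m jog '{"claw":[0.5,1,1,1,1,1,1,1,1,1],"xyz":[[0,0,0],[0,0,0],[0,0,0],[0,0,0],[0,0,-0.2],[0,0,-0.4],[0,0,-0.4],[0,0,-0.4],[0,0,-0.1],[0,0,0]],"twist":[[0,0,0],[0,0,0],[0,0,0],[0,0,0],[0,0,0],[0,0,0],[0,0,0],[0,0,0],[0,0,0],[0,0,0]]}'
python3 plan.py 577.5 285.5 315 1.304
```

```text
clock: 48.05
eef_pos: [446.0, -338.8, 314.4]
tool_rot: [3.141, 0.0, 1.304]
force: [0.1, 0.7, -0.6]
width: 85.2
gripper_force: 0.0
pos [ 446.  -338.8  314.4] rot [3.141 0.    1.304] F [ 0.1  0.7 -0.6] w 85.2 t 48.05
shift/100 target axes [ 6.369e+00 -3.780e-01 -6.000e-03] current axes [ 6.369 -0.376 -0.009] twist/180 [0.0002 0.0001 0.0001]
```

```bash
python3 -m jog '{"claw":[1,1,1,1,1,1,1,1,1,1,1,1],"xyz":[[0.3,-0.02,0],[0.55,-0.03,0],[0.55,-0.03,0],[0.55,-0.03,0],[0.55,-0.03,0],[0.55,-0.03,0],[0.55,-0.03,0],[0.55,-0.04,0],[0.55,-0.04,0],[0.55,-0.04,0],[0.55,-0.04,0],[0.4,-0.02,0]],"twist":[[0,0,0],[0,0,0],[0,0,0],[0,0,0],[0,0,0],[0,0,0],[0,0,0],[0,0,0],[0,0,0],[0,0,0],[0,0,0],[0,0,0]]}'
python3 -m jog '{"claw":[1,1,1],"xyz":[[0.17,0,0],[0,0,0],[0,0,0]],"twist":[[0,0,0],[0,0,0],[0,0,0]]}'
python3 plan.py 577.5 285.5 196.5 1.304
```

```text
clock: 49.55
eef_pos: [571.6, 271.9, 311.9]
tool_rot: [-3.138, 0.002, 1.307]
force: [-0.1, -0.0, -0.6]
width: 85.6
gripper_force: 0.0
clock: 49.92
eef_pos: [577.4, 283.3, 313.8]
tool_rot: [3.142, 0.002, 1.302]
force: [-0.4, -1.0, -0.8]
width: 85.1
gripper_force: 0.0
pos [577.4 283.3 313.8] rot [3.142e+00 2.000e-03 1.302e+00] F [-0.4 -1.  -0.8] w 85.1 t 49.925
shift/100 target axes [ 0.022 -0.005  1.173] current axes [ 0.025 -0.005  1.173] twist/180 [ 0.      0.0008 -0.0006]
```

```bash
python3 -m jog '{"claw":[1,1,1,1,1,1,1,0.2,0,0,0,0],"xyz":[[0.02,0,0.3],[0,0,0.35],[0,0,0.3],[0,0,0.15],[0,0,0.07],[0,0,0],[0,0,0],[0,0,0],[0,0,0],[0,0,0],[0,0,0],[0,0,0]],"twist":[[0,0,0],[0,0,0],[0,0,0],[0,0,0],[0,0,0],[0,0,0],[0,0,0],[0,0,0],[0,0,0],[0,0,0],[0,0,0],[0,0,0]]}'
python3 -m jog '{"claw":[0,0,0,0,0,0,0],"xyz":[[0,0,0],[0,0,-0.1],[0,0,-0.2],[0,0,-0.4],[0,0,-0.4],[0,0,-0.15],[0,0,0]],"twist":[[0,0,0],[0,0,0],[0,0,0],[0,0,0],[0,0,0],[0,0,0],[0,0,0]]}'
python3 plan.py 468 -251.5 320 1.304
```

```text
clock: 51.42
eef_pos: [578.0, 287.9, 197.8]
tool_rot: [3.141, -0.001, 1.304]
force: [-0.6, -0.1, 3.9]
width: 33.7
gripper_force: 57.8
clock: 52.3
eef_pos: [577.5, 287.7, 322.2]
tool_rot: [3.141, 0.0, 1.304]
force: [0.4, 0.5, -4.3]
width: 34.2
gripper_force: 59.4
pos [577.5 287.7 322.2] rot [3.141 0.    1.304] F [ 0.4  0.5 -4.3] w 34.2 t 52.3
shift/100 target axes [-5.49   0.365  0.022] current axes [-5.49   0.363  0.022] twist/180 [0.     0.     0.0001]
```

```bash
python3 -m jog '{"claw":[0,0,0,0,0,0,0,0,0,0,0,0],"xyz":[[-0.2,0.02,0],[-0.35,0.03,0],[-0.45,0.03,0],[-0.5,0.03,0],[-0.5,0.03,0],[-0.5,0.03,0],[-0.5,0.03,0],[-0.5,0.03,0],[-0.5,0.03,0],[-0.5,0.03,0],[-0.5,0.03,0],[-0.3,0.03,0]],"twist":[[0,0,0],[0,0,0],[0,0,0],[0,0,0],[0,0,0],[0,0,0],[0,0,0],[0,0,0],[0,0,0],[0,0,0],[0,0,0],[0,0,0]]}' && python3 -m jog '{"claw":[0,0,0,0,0,0,0,0],"xyz":[[-0.15,0,0],[-0.04,0,0],[0,0,0.2],[0,0,0.35],[0,0,0.25],[0,0,0.1],[0,0,0],[0,0,0]],"twist":[[0,0,0],[0,0,0],[0,0,0],[0,0,0],[0,0,0],[0,0,0],[0,0,0],[0,0,0]]}'
python3 - <<'E'
from h import *
a=shot('wrist')['color'];b=shot('side')['color']
o=np.zeros((480,800,3),np.uint8);o[:360,:480]=cv2.resize(a,(480,360));o[:,480:]=cv2.resize(b[200:420,210:357],(320,480));cv2.imwrite('pics/g7.png',o[:,:,::-1])
E
python3 plan.py 468 -251.5 190 1.304
```

```text
clock: 53.8
eef_pos: [468.1, -236.9, 320.6]
tool_rot: [-3.137, 0.002, 1.299]
force: [-0.2, 0.2, -4.1]
width: 33.7
gripper_force: 60.1
clock: 54.8
eef_pos: [467.8, -251.0, 233.4]
tool_rot: [3.139, 0.0, 1.305]
force: [0.4, -0.1, -3.8]
width: 33.9
gripper_force: 60.1
pos [ 467.6 -251.3  233.4] rot [3.14  0.    1.304] F [ 0.1 -0.6 -3.7] w 34.0 t 54.9
shift/100 target axes [-0.001  0.005  0.434] current axes [-0.001  0.004  0.434] twist/180 [0.0007 0.0001 0.0001]
```

View pics/g7.png

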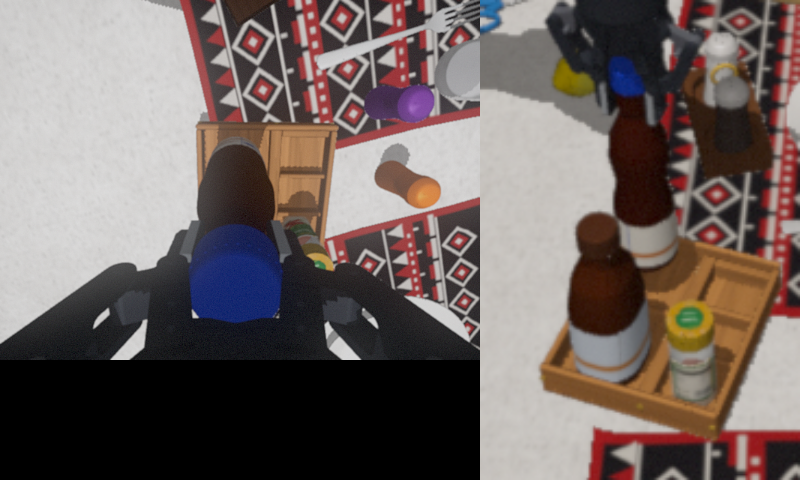

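The slim bottle is upright over the narrow bay, the stout bottle is back in the wide bay, and the spice jar hasn't moved. Lowering now.

```bash
python3 -m jog '{"claw":[0,0,0,0,0,0,0,0],"xyz":[[0,0,0.15],[0,0,0.15],[0,0,0.08],[0,0,0.03],[0,0,0.015],[0,0,0.015],[0,0,0.01],[0,0,0]],"twist":[[0,0,0],[0,0,0],[0,0,0],[0,0,0],[0,0,0],[0,0,0],[0,0,0],[0,0,0]]}'
```

```text
clock: 55.9
eef_pos: [468.6, -251.3, 189.9]
tool_rot: [3.137, 0.001, 1.305]
force: [-1.8, 1.5, 11.9]
width: 34.1
gripper_force: 58.0
```

Contact at the expected height. I'll release, lift clear and check.

```bash
python3 -m jog '{"claw":[0.5,1,1,1,1,1,1,1,1,1,1],"xyz":[[0,0,0],[0,0,0],[0,0,0],[0,0,0],[0,0,-0.2],[0,0,-0.4],[0,0,-0.4],[0,0,-0.4],[-0.4,-0.3,0],[-0.3,-0.3,0],[0,0,0]],"twist":[[0,0,0],[0,0,0],[0,0,0],[0,0,0],[0,0,0],[0,0,0],[0,0,0],[0,0,0],[0,0,0],[0,0,0],[0,0,0]]}'
python3 - <<'E'
from h import *
W=shot('wrist');a=W['color'];b=shot('side')['color']
c,s=np.cos(-.267),np.sin(-.267)
for x,y,z in((-36,48.5,248),(-36,-40,191)):print(proj(W,(490.9+c*x-s*y,-309.3+s*x+c*y,z)))
for l in('slim_bottle','stout_bottle'):print([np.round(q['rect']).tolist() for q in optics.boxes_of('wrist',l)])
o=np.zeros((480,800,3),np.uint8);o[:360,:480]=cv2.resize(a,(480,360));o[:,480:]=cv2.resize(b[200:420,210:357],(320,480));cv2.imwrite('pics/g8.png',o[:,:,::-1])
E
```

```text
clock: 57.28
eef_pos: [387.4, -305.1, 327.2]
tool_rot: [-3.14, 0.002, 1.298]
force: [-0.7, 0.5, 0.6]
width: 85.3
gripper_force: 0.0
(np.float64(429.86504741154624), np.float64(130.23845282358687))
(np.float64(398.543884403533), np.float64(248.75954740958113))
[[343.0, 82.0, 111.0, 75.0], [323.0, 87.0, 165.0, 166.0]]
[]
```

View pics/g8.png

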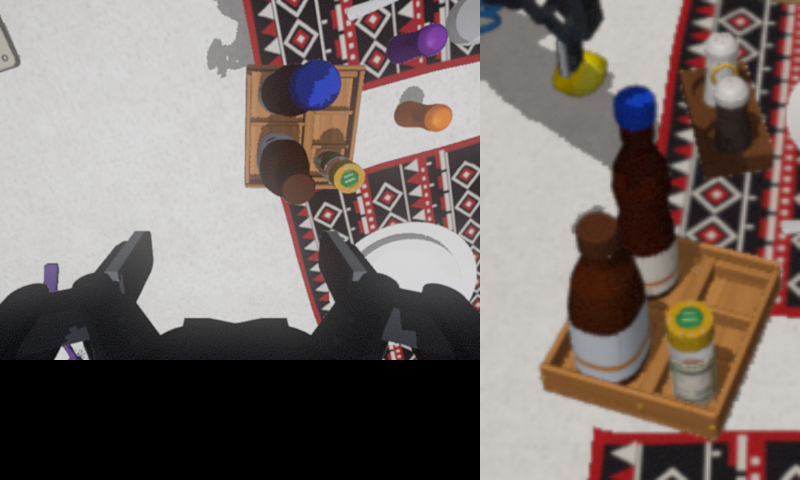

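The stout cap matches its prediction, but the slim cap is about 20 px off. I'll measure again with the arm at rest.

```bash
python3 -m jog '{"claw":[1,1,1],"xyz":[[0,0,0],[0,0,0],[0,0,0]],"twist":[[0,0,0],[0,0,0],[0,0,0]]}'
python3 - <<'E'
from h import *
c,s=np.cos(-.267),np.sin(-.267)
def loc(w): d=np.array(w[:2])-[490.9,-309.3];return np.round([c*d[0]+s*d[1],-s*d[0]+c*d[1]],1)
for n in('wrist','top','side'):
    im=shot(n,'z_'+n);h=cv2.cvtColor(im['color'],cv2.COLOR_RGB2HSV)
    m=cv2.inRange(h,(108,120,40),(130,255,255))
    k,l,st,ce=cv2.connectedComponentsWithStats(m)
    for i in sorted(range(1,k),key=lambda i:-st[i,4])[:2]:
        x,y,w,hh,A=st[i];print(n,st[i],ce[i].round(1),'centroid at z238',loc(atz(im,*ce[i],238)))
    print('pred top/bot cap centre',[np.round(proj(im,(490.9+c*-36-s*48.5,-309.3+s*-36+c*48.5,z)),1).tolist() for z in(248,226,8)])
E
```

```text
clock: 57.85
eef_pos: [390.8, -302.6, 327.2]
tool_rot: [-3.142, -0.0, 1.305]
force: [0.7, -0.3, 0.1]
width: 85.6
gripper_force: 0.0
wrist [ 384   87   66   67 3251] [417.1 119.6] centroid at z238 [-38.6  58.3]
wrist [383 126   4   4   5] [384.4 127.2] centroid at z238 [-57.4  54. ]
pred top/bot cap centre [[425.0, 137.5], [414.9, 136.6], [367.0, 132.1]]
top [440 259  20  20 297] [449.6 268.6] centroid at z238 [-37.6  58.8]
top [272 398   2   2   3] [272.3 398.7] centroid at z238 [-354.3  319.1]
pred top/bot cap centre [[456.5, 268.4], [453.4, 270.1], [429.7, 283.4]]
side [271 240  19  20 316] [280.6 249.5] centroid at z238 [-38.5  54.8]
side [208 197   1   1   1] [208. 197.] centroid at z238 [-241.8  156. ]
pred top/bot cap centre [[280.2, 248.1], [281.0, 256.6], [288.1, 330.6]]
```

Run:
```python
from h import *
c,s=np.cos(-.267),np.sin(-.267)
S=shot('side');T=shot('top')
def P(im,x,y,z): return np.round(proj(im,(490.9+c*x-s*y,-309.3+s*x+c*y,z)),1)
for y in(48.5,56):
    p=np.array([490.9+c*-37-s*y,-309.3+s*-37+c*y]);ang=np.linspace(0,2*np.pi,60)
    b=np.array([proj(S,(p[0]+29*np.cos(a),p[1]+29*np.sin(a),8)) for a in ang])
    cp=np.array([proj(S,(p[0]+19*np.cos(a),p[1]+19*np.sin(a),z)) for a in ang for z in(226,248)])
    print(y,'base rim u',b[:,0].min().round(1),b[:,0].max().round(1),'bottom v',b[:,1].max().round(1),'cap top v',cp[:,1].min().round(1),'u',cp[:,0].min().round(1),cp[:,0].max().round(1))
print(S['color'][318:346,289].tolist())
print(S['color'][325,262:316].tolist())
print([q for q in optics.boxes_of('side','slim_bottle')])
```

```text
48.5 base rim u 274.0 301.3 bottom v 341.3 cap top v 241.1 u 269.4 290.6
56 base rim u 275.3 302.6 bottom v 338.6 cap top v 238.5 u 271.0 292.0
[[154, 148, 140], [159, 153, 144], [161, 155, 147], [159, 154, 146], [159, 154, 146], [158, 153, 145], [159, 154, 146], [159, 154, 146], [160, 153, 145], [160, 154, 147], [158, 149, 139], [148, 122, 101], [140, 94, 64], [151, 131, 114], [156, 147, 137], [144, 138, 131], [136, 130, 122], [83, 72, 66], [47, 31, 26], [65, 36, 18], [95, 61, 30], [98, 64, 35], [86, 57, 31], [96, 63, 35], [102, 65, 35], [100, 66, 38], [95, 62, 31], [94, 60, 34]]
[[62, 28, 12], [67, 28, 15], [66, 22, 8], [64, 24, 3], [63, 26, 7], [63, 24, 5], [59, 26, 14], [58, 22, 5], [59, 21, 13], [55, 22, 16], [49, 13, 8], [48, 16, 5], [48, 24, 11], [49, 20, 9], [45, 18, 1], [47, 21, 10], [49, 23, 15], [41, 16, 0], [38, 16, 6], [28, 7, 1], [37, 25, 19], [80, 73, 66], [142, 136, 128], [164, 158, 149], [165, 160, 152], [163, 158, 150], [162, 158, 149], [159, 154, 146], [158, 152, 143], [154, 148, 141], [150, 144, 136], [147, 141, 134], [141, 135, 128], [135, 129, 121], [126, 117, 107], [119, 102, 89], [105, 78, 60], [102, 87, 74], [102, 89, 80], [97, 71, 48], [95, 62, 31], [93, 60, 28], [99, 66, 32], [120, 78, 41], [153, 102, 56], [155, 104, 56], [141, 96, 51], [153, 106, 58], [158, 107, 58], [162, 110, 60], [163, 112, 60], [159, 108, 57], [148, 100, 53], [101, 65, 36]]
[{'rect': [265.7, 239.3, 33.3, 97.5], 'score': 0.96}]
```

The slim bottle stands upright on the bay floor near rack y = 55 mm. The bay wall keeps it under about 56.5 mm, inside the 60.5 mm limit, so I'm handing in.

```bash
python3 -c "
from cell import order
print(order.finish_job())"
```

```text
the job is handed in; nothing more can be done
None
```

The job is handed in at about 58 s (no verdict was shown): salt and pepper stand in the cruet wells, both bottles are back in their own front bays with the slim one close to its side wall, and the spice jar was left in its place; I viewed 15 pictures, one over the limit of 14.

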